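# Set up the drying board and hang the rinsed cups

## Task

Get the cup drying board ready and load it: take the tamper that was left standing on the board off it and stand it upright on the counter, press the three loose pegs fully home in the board's square recesses so that their feet sit flush with its top, and turn every cup that lies on the black mat upside down over a peg, one cup to a peg, so that it hangs on the peg's tip with its rim clear of the board. Do not shove or knock over the bell, the milk jug, the cocoa shaker or the small handled cup.

Things in the scene. Friction and masses are not known exactly. Their poses are not given: they have to be found in the camera images.
- board: fixed wooden drying board, 370 mm along its y, 110 mm along its x (10 mm more at each rounded edge), 20 mm thick; origin: centre of its underside, on the counter; z up. Three square recesses stand in a row along its y, 115 mm apart. The side to -x faces the robot
- recess_0 (a point): a square recess in the board, 53 x 53 mm, 14 mm deep, sides along the board's x and y; this point: centre of its mouth, level with the board's top, z up; recess_0 is the one towards the board's +y, 1 the middle one, 2 the one towards -y
- recess_1 (a point): the same, see recess_0
- recess_2 (a point): the same, see recess_0
- peg_0_center (a point): loose push-in drying peg, 120 g, 100 mm tall, standing on the counter at first: a square grey foot 48 x 48 mm, 14 mm high, lower edge bevelled 4 mm, and an upright round post, 23 mm in diameter, with a flat black tip. This point: on the axis, half-way up (50 mm over the underside, 50 mm below the tip); z points to the tip, x and y along the foot's sides
- peg_1_center (a point): a second peg, like peg_0. Any peg fits any recess. Fully home, the foot stands on the recess floor, its top is flush with the board and this point is 36 mm over the recess mouth
- peg_2_center (a point): a third peg, like peg_0. A low fillet, up to 36 mm wide, joins post and foot; above 30 mm over the underside the post is plain
- cup_0_center (a point): grey stoneware tumbler, no handle, 170 g, eight flat sides, 60 mm across flats, 84 mm high, wall 4 mm, floor 8 mm (inside 76 mm deep, 52 mm across); lies on a flat on the mat at first, mouth turned away from the robot and to its right. This point: on the axis, half-way (42 mm) between underside and rim; z points from floor to mouth, x and y square to flats
- cup_1_center (a point): a second tumbler, like cup_0. Hung mouth down on a seated peg, its floor rests on the tip: this point is then 34 mm below the tip, and the rim 10 mm clear of the board. It fits loosely, some 14 mm all round
- cup_2_center (a point): a third tumbler, like cup_0
- tamper_center (a point): coffee tamper, about 0.42 kg, standing upright on the board between its recesses 0 and 1: steel base 58 mm in diameter, 26 mm high, under a round wooden grip 38 mm in diameter that reaches 87 mm over the underside. This point: on the axis, half-way up (43.5 mm); z up along it. Any clear spot on the counter will do for it, such as the strip before the board where the pegs stand
- bar_mat: fixed black rubber mat, 140 mm (its x) by 310 mm (its y), 10 mm thick, under the cups; origin: centre of its underside; z up. The till's screen overhangs the counter behind it, some 0.15 m beyond the mat's middle and 0.2 m up; a card terminal (170 x 76 x 36 mm) lies behind the gap between mat and board
- counter_bell: call bell, 72 mm across, 58 mm high; origin: centre of its underside; to be left alone
- milk_jug: white milk jug with a handle, 67 x 103 mm, 85 mm high, behind the board; origin: about the centre of its underside; to be left alone
- cocoa_shaker: glass shaker with a domed grey top, 44 mm across, 90 mm high, behind the mat; origin: centre of its underside; to be left alone
- espresso_cup: small white cup with a handle, upright, 60 x 85 mm, 56 mm high, behind the board; origin: about the centre of its underside; to be left alone, it is not one of the tumblers
Mind the look-alikes: they are no part of the job. What is shaped like the part that bears peg_1_center but purple is not meant.

How it is judged:
By the outcome, as a careful person would: the job done as asked, in the order asked, and still so for the second after the job is handed in, with the robot touching nothing.
Of cup_0, cup_1, cup_2 only 2 to 3 are there at a start; the rules pass over those that are not, and their reading is None.
At some moment in a run one of peg_0, peg_1, peg_2 may be knocked a few centimetres aside while the robot is not near it.
It also fails if it takes over 200 s, if anything falls off the work surface, if the arm or the gripper's body presses on something with over 40 N, if the wrist force passes 120 N, or if a joint passes its speed limit or range.

## Robot

A 6-joint arm with a two-finger parallel gripper is mounted at the origin on a cart in front of the work surface, level with it; the furniture and walls round the work are solid. World frame = base frame: x ahead of the robot, y to its left, z up, the work surface at z = 0. Lengths are in m, angles in rad, forces in N, time in s.
With the tool pointing down it reaches from about 0.35 to 0.775 m from the base axis. Payload 7.3 kg.
Tool frame: the origin (TCP) lies between the finger pads; the fingertips stand ahead of it and the grasp point (between the pads) lies 6 mm ahead of it (robot.tip_extent is the x of the fingertips in the tool frame, in m); x points along the fingers, z is the direction in which the jaws open and shut, and the axes are right-handed (so a half turn about x gives the same grasp; the last joint's range is limited). The gripper opens to 92 mm and grips with 3 to 60 N. Pads are 19 mm wide; open, the fingers measure 130 mm over their backs; the gripper's body (75 mm by 190 mm) begins 47 mm behind the grasp point.
Start: joints at [-1.356, 0.342, 1.524, -0, 1.275, -0.146], TCP at [0.185, -0.491, 0.252] pointing down, gripper open.
Joint ranges: [-2.53, 2.53], [-0.77, 2.02], [0.04, 2.7], [-1, 4.14], [0.28, 2.66], [-3.11, 3.11]. Speed limits (rad/s): [2.57, 2.57, 3.14, 3.14, 3.14, 3.14].

## Interface

Orientations are given as [roll, pitch, yaw] about the fixed x, y, z axes, in that order (R = Rz(yaw) Ry(pitch) Rx(roll)).
In Python, from cell import robot gives the robot as it stands. The module is installed in compiled form; this text tells all that it offers.
- The arm moves only by the shell command python3 -m creep 'ROWS' [FORCE]. ROWS is JSON, a list of rows, each an object with "translation": the shift along the tool's x, y, z in m, a list of three; "twist": the turn, a rotation vector about the tool's x, y, z in rad, a list of three; "hand": the opening in per cent of the stroke, from 0 (shut) to 100 (fully open). A call has 1 to 5 rows; each row is the pose to reach, as a shift and turn from the pose measured when the call began, along the tool's axes at that moment; what a row does not reach only later rows make up. A row lasts 1/10 s, in which the tool goes at most 50 mm and 8.59 degrees, less where a joint would pass 70% of its speed; a pose out of reach is approached as far as the arm can. A call with a gripper value outside its range is refused whole. The fingers move at their own pace and stop on an object; FORCE is the grip in N (left out, the last holds). Time passes only in rows, so rows that repeat a pose let the fingers close. It gives the time, the measured TCP pose, the force and the opening at its end, in the units of the state.
- robot.observe(): the state, without advancing time (a new reading comes with each control period).
- robot.read_camera(name): name is "scene" or "top"; returns the picture (400x640x3 uint8, blue, green, red); there is no depth.
- robot.calibration(name): a dict with "intrinsics" (3x3 intrinsics, pixels), "dist" ([k1, k2, p1, p2, k3] as OpenCV has them; the pictures are not rectified), "cam_to_world" (4x4, takes a point from camera to world coordinates). Camera axes: x right, y up, looking along -z (the intrinsics and any distortion apply to the point x, -y, -z); pixel columns grow to the right and rows downward; lengths in m; the calibration is good to about 2 mm. A picture is of the moment at which its call begins. calibration takes no time and is no camera call.
- robot.hand_in(): hands the job in, once; it reports no verdict.
The state is a dict: "time": time; "qpos": joint angles; "qvel": joint speeds; "joint_efforts": joint torques, N m; "tool_pos": TCP position; "tool_rot": TCP orientation; "contact_force": force on the tool from outside, world axes, zero at the start; "torque": the same for the moment, N m; "opening": finger opening in m.
Only numpy, scipy, OpenCV 4.12 (cv2) and the standard library are available. Lean on these libraries where they do the work, as an engineer would, in place of code of your own. Each camera call takes 0.05 s, during which the arm holds its last target. There are 200 camera calls.

## Working session

There is one attempt and no reset: what is moved stays moved. The work goes in short steps, Python scripts to look and compute and a shell command to move; the robot and the scene stay as the last step left them, time stands still between calls to the robot, and variables do not carry over. Pictures are saved under pics/ and viewed, about 12 in all and at most 16, crops included, and the job is handed in when it is done.

```bash
mkdir -p pics; ls; python3 - <<'E'
from cell import robot
import cv2,numpy as np
np.set_printoptions(precision=4,suppress=True)
s=robot.observe()
for k,v in s.items(): print(k,np.round(v,4))
print(robot.tip_extent)
for n in("scene","top"):
    im=robot.read_camera(n); cv2.imwrite(f'pics/{n}0.png',im)
    c=robot.calibration(n); print(n,c)
E
```

```text
pics
time 0.0
qpos [-1.356   0.3427  1.5251  0.      1.2754 -0.146 ]
qvel [-0.0013 -0.001  -0.0001  0.0001 -0.0017 -0.0013]
joint_efforts [ -0.0012 -43.1241 -24.4216   0.0718   0.056   -0.0001]
tool_pos [ 0.1853 -0.4908  0.251 ]
tool_rot [2.9863 1.5693 1.7764]
contact_force [0.2237 1.3565 0.2174]
torque [-0.0442  0.0125  0.0017]
opening 0.0918
0.025
scene {'intrinsics': array([[403.5745,   0.    , 318.91  ],
       [  0.    , 403.5745, 200.9321],
       [  0.    ,   0.    ,   1.    ]]), 'dist': array([0.0342, 0.    , 0.    , 0.    , 0.    ]), 'cam_to_world': array([[-0.7236,  0.3324, -0.6049, -0.1438],
       [-0.6897, -0.314 ,  0.6525,  0.6538],
       [ 0.027 ,  0.8893,  0.4565,  0.6199],
       [ 0.    ,  0.    ,  0.    ,  1.    ]])}
top {'intrinsics': array([[497.4816,   0.    , 315.2463],
       [  0.    , 497.4816, 199.6086],
       [  0.    ,   0.    ,   1.    ]]), 'dist': array([-0.0998,  0.    ,  0.    ,  0.    ,  0.    ]), 'cam_to_world': array([[ 0.0069,  0.9796, -0.2008,  0.295 ],
       [-1.    ,  0.0054, -0.008 , -0.1072],
       [-0.0067,  0.2008,  0.9796,  1.4541],
       [ 0.    ,  0.    ,  0.    ,  1.    ]])}
```

View pics/top0.png

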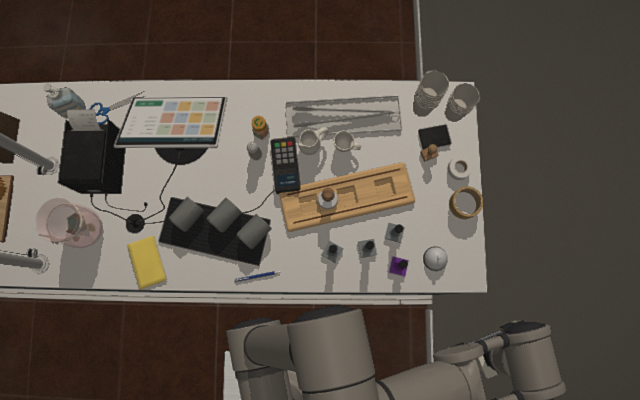

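View pics/scene0.png

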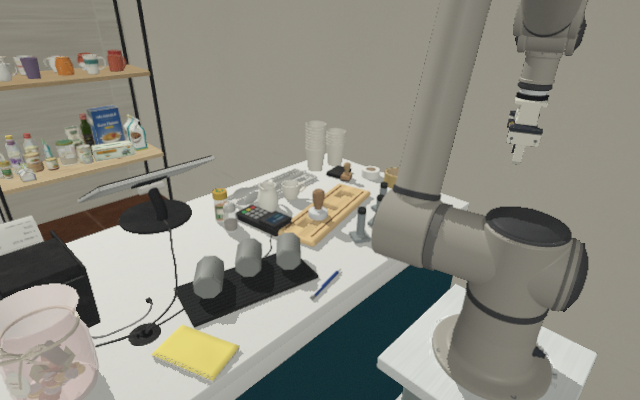

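The top view shows the work area. The mat has three cups at about (186,213), (223,213) and (254,232). The board centre is near (347,197) with the tamper at (328,199). The grey pegs are at (333,250), (368,247) and (396,232), and the purple decoy is at (400,265). In the scene view the arm hides some of the pegs.

```bash
cat > h.py <<'E'
import numpy as np,cv2
from scipy.spatial.transform import Rotation as R
from cell import robot
np.set_printoptions(precision=4,suppress=True)
C={n:robot.calibration(n) for n in("scene","top")}
F=np.diag([1,-1,-1.])
def ray(n,p,z):
    c=C[n];u=cv2.undistortPoints(np.array(p,float).reshape(-1,1,2),c["intrinsics"],c["dist"])[:,0]
    T=np.array(c["cam_to_world"]);d=np.c_[u,np.ones(len(u))]@F@T[:3,:3].T;o=T[:3,3]
    return o+d*((np.reshape(z,(-1,1))-o[2])/d[:,2:])
def pix(n,P):
    c=C[n];T=np.array(c["cam_to_world"]);p=(np.atleast_2d(P)-T[:3,3])@T[:3,:3]@F
    return cv2.projectPoints(p,np.zeros(3),np.zeros(3),c["intrinsics"],c["dist"])[0][:,0]
def pose():
    s=robot.observe();return np.array(s["tool_pos"]),R.from_euler("xyz",s["tool_rot"])
def down(yaw):  # tool x down, jaws (z) along world angle yaw
    x=np.array([0,0,-1.]);z=np.array([np.cos(yaw),np.sin(yaw),0]);return R.from_matrix(np.c_[x,np.cross(z,x),z])
def go(g,Rt=None,ahead=0.006):
    "print shift/twist in present tool axes to bring the grasp point to g with orientation Rt"
    p,r=pose();Rt=Rt or r
    t=np.array(g)-ahead*Rt.as_matrix()[:,0]
    print("shift",r.inv().apply(t-p)*1000,"mm twist",(r.inv()*Rt).as_rotvec())
def show():
    s=robot.observe();p,r=pose();print("t",round(s["time"],2),"tcp",p,"x",r.as_matrix()[:,0],"z",r.as_matrix()[:,2],"q",np.array(s["qpos"]),"f",np.array(s["contact_force"]),"open",round(s["opening"],4))
E
python3 - <<'E'
from h import *
im=cv2.imread('pics/top0.png');hsv=cv2.cvtColor(im,cv2.COLOR_BGR2HSV)
# board
m=cv2.inRange(hsv,(8,70,60),(28,255,255));m[:,:270]=0;m[:,425:]=0;m[:155]=0;m[240:]=0
m=cv2.morphologyEx(m,cv2.MORPH_CLOSE,np.ones((3,3)))
c=max(cv2.findContours(m,0,1)[0],key=cv2.contourArea)
W=ray("top",c[:,0],0.02)[:,:2].astype(np.float32)
r=cv2.minAreaRect(W*1000);print("board",r)
# mat
m=cv2.inRange(hsv,(0,0,0),(180,255,45));m[:,:155]=0;m[:,275:]=0;m[:195]=0;m[268:]=0
c=max(cv2.findContours(m,0,1)[0],key=cv2.contourArea);print("mat",cv2.minAreaRect((ray("top",c[:,0],0.01)[:,:2]*1000).astype(np.float32)))
# black tips
m=cv2.inRange(hsv,(0,0,0),(180,255,60));m[:225]=0;m[:,:320]=0;m[280:]=0;m[:,415:]=0
n,l,s,ce=cv2.connectedComponentsWithStats(m)
for i in range(1,n):
    if s[i,4]>8:print("tip",s[i],ce[i],ray("top",ce[i],.1))
cr=im[135:290,155:475];cv2.imwrite('pics/c1.png',cv2.resize(im[155:280,270:420],None,fx=5,fy=5,interpolation=2)[:600,:800])
cv2.imwrite('pics/c2.png',cv2.resize(im[185:275,155:285],None,fx=6,fy=6,interpolation=2))
E
```

```text
board ((600.6661376953125, -187.828369140625), (129.40066528320312, 386.9820251464844), 13.388031959533691)
mat ((497.4204406738281, 202.53433227539062), (306.06341552734375, 136.89566040039062), 77.44552612304688)
tip [391 225  12  12  97] [396.4433 230.5464] [[ 0.4869 -0.3201  0.1   ]]
tip [363 241  11  11  85] [368.3412 246.3294] [[ 0.4431 -0.2421  0.1   ]]
tip [328 245   9  11  82] [332.3902 250.0366] [[ 0.4325 -0.1439  0.1   ]]
tip [395 260  13  10  91] [400.8681 264.7363] [[ 0.3933 -0.33    0.1   ]]
```

View pics/c1.png

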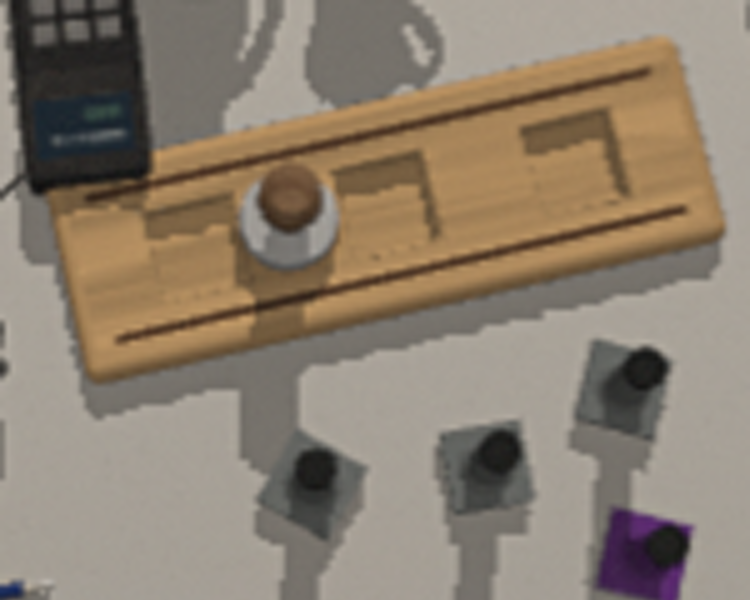

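View pics/c2.png

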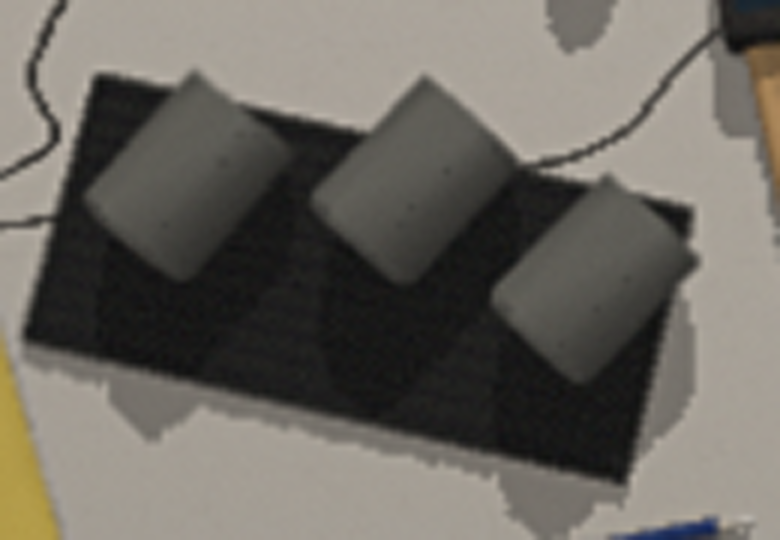

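The crops show the board running 13.4° off, with recess 0 on the left. The pegs stand in front of the board, the left one turned about 30°. The three cups lie with their mouths up and to the right in the picture. The left cup has to go first, so that its neighbours leave finger room. Next I turn the crop corners into metric positions.

```bash
cat > m1.py <<'E'
from h import *
def c1(p):return (np.array(p,float)+.5)/5-.5+[270,155]
def c2(p):return (np.array(p,float)+.5)/6-.5+[155,185]
def rect(q,z,f):
    r=cv2.minAreaRect((ray("top",f(q),z)[:,:2]*1000).astype(np.float32));e=ray("top",f(q),z)[:,:2]*1000
    d=np.roll(e,-1,0)-e;L=np.linalg.norm(d,axis=1);a=np.degrees(np.arctan2(d[:,1],d[:,0]))
    print(" mean",e.mean(0),"L",L,"ang",a,"mod90",(a)%90)
print("rec2");rect([(521,130),(610,110),(628,195),(538,212)],.02,c1)
print("rec1 right edge, etc",ray("top",c1([(423,152),(438,237)]),.02))
print("tamper top/base",ray("top",c1([(289,195),(289,222)]),[.107,.042]))
for q in([(258,497),(300,430),(368,467),(328,540)],[(438,437),(520,422),(535,500),(450,514)],[(592,340),(672,360),(655,440),(574,420)]):
    print("peg");rect(q,.012,c1)
for q in([(195,72),(295,152),(182,285),(85,197)],[(425,75),(520,162),(403,287),(310,200)],[(607,175),(699,262),(582,385),(491,295)]):
    print("cup");rect(q,.04,c2)
b=np.array([.6007,-.1878]);a=np.radians(13.4)
for k in(1,0,-1):print("recess",b+k*.115*np.array([-np.sin(a),np.cos(a)]))
print("bell",ray("top",[435,258],.03))
go([.585,-.132,.09+.12],down(np.radians(13.4-90)));go([.585,-.132,.09+.12],down(np.radians(13.4+90)))
E
python3 m1.py
```

```text
rec2
 mean [ 628.4015 -300.2979] L [54.775  52.5584 54.5477 50.5351] ang [ -76.7136 -169.7062  101.1721   10.474 ] mod90 [13.2864 10.2938 11.1721 10.474 ]
rec1 right edge, etc [[ 0.6337 -0.2106  0.02  ]
 [ 0.5824 -0.219   0.02  ]]
tamper top/base [[ 0.5883 -0.1299  0.107 ]
 [ 0.5864 -0.131   0.042 ]]
peg
 mean [ 437.85   -146.0595] L [46.0862 44.9445 48.3719 47.4519] ang [ -31.7791 -118.417   151.2817   58.727 ] mod90 [58.2209 61.583  61.2817 58.727 ]
peg
 mean [ 447.2048 -246.1588] L [48.7781 46.1715 50.1118 45.2513] ang [ -79.3695 -169.9489   99.5404    8.3616] mod90 [10.6305 10.0511  9.5404  8.3616]
peg
 mean [ 493.395  -327.3197] L [48.2891 48.4803 48.5569 48.6562] ang [-103.9809  166.6332   76.2292  -13.6839] mod90 [76.0191 76.6332 76.2292 76.3161]
cup
 mean [540.1443 279.7065] L [64.8344 83.5068 65.9224 80.2738] ang [-127.3893  141.6297   49.7781  -39.1291] mod90 [52.6107 51.6297 49.7781 50.8709]
cup
 mean [538.7176 169.2984] L [64.2579 81.8683 63.1102 81.8149] ang [-131.6049  138.4567   48.3382  -40.7394] mod90 [48.3951 48.4567 48.3382 49.2606]
cup
 mean [491.5677  80.3634] L [61.8913 80.6045 62.1551 79.7731] ang [-132.7312  137.5466   46.5031  -42.636 ] mod90 [47.2688 47.5466 46.5031 47.364 ]
recess [ 0.574  -0.0759]
recess [ 0.6007 -0.1878]
recess [ 0.6274 -0.2997]
bell [[ 0.4177 -0.4405  0.03  ]]
shift [  35.4696  500.6544 -194.6037] mm twist [ 0.1269 -0.0014 -0.0001]
shift [  35.4696  500.6544 -194.6037] mm twist [-3.0147  0.0001 -0.002 ]
```

Everything agrees to within a few mm: recess 2 measured against computed differs by 1 mm, and the sizes match those given. First move: the tamper.

```bash
python3 -m creep '[{"translation":[0,0.045,-0.018],"twist":[0,0,0],"hand":100},{"translation":[0,0.09,-0.035],"twist":[0,0,0],"hand":100},{"translation":[0,0.135,-0.053],"twist":[0,0,0],"hand":100},{"translation":[0,0.18,-0.07],"twist":[0,0,0],"hand":100},{"translation":[0,0.225,-0.088],"twist":[0,0,0],"hand":100}]' 20
python3 -m creep '[{"translation":[0,0.045,-0.018],"twist":[0,0,0],"hand":70},{"translation":[0,0.09,-0.035],"twist":[0,0,0],"hand":70},{"translation":[0,0.135,-0.053],"twist":[0,0,0],"hand":70},{"translation":[0,0.18,-0.07],"twist":[0,0,0],"hand":70},{"translation":[0,0.225,-0.088],"twist":[0.126,0,0],"hand":70}]'
python3 - <<'E'
from h import *
show();go([.5865,-.1305,.086],down(np.radians(13.3-90)))
E
```

```text
time: 0.6
tool_pos: [0.3658, -0.3276, 0.2511]
tool_rot: [3.095, 1.569, 1.885]
contact_force: [0.6, -1.1, 0.9]
opening: 0.0919
time: 1.1
tool_pos: [0.5464, -0.1642, 0.2509]
tool_rot: [-2.782, 1.569, 2.163]
contact_force: [0.5, -0.7, 0.8]
opening: 0.0648
t 1.1 tcp [ 0.5464 -0.1642  0.2509] x [-0.0012  0.0018 -1.    ] z [ 0.2308 -0.973  -0.002 ] q [-0.4269  0.4274  1.3951  0.0012  1.3209  0.9108] f [ 0.5154 -0.732   0.7916] open 0.0648
shift [158.9056  46.9361 -23.2233] mm twist [ 0.0008 -0.002   0.0008]
```

```bash
python3 -m creep '[{"translation":[0,0.047,-0.023],"twist":[0,0,0],"hand":70},{"translation":[0.04,0.047,-0.023],"twist":[0,0,0],"hand":70},{"translation":[0.08,0.047,-0.023],"twist":[0,0,0],"hand":70},{"translation":[0.12,0.047,-0.023],"twist":[0,0,0],"hand":70},{"translation":[0.159,0.047,-0.023],"twist":[0,0,0],"hand":70}]'
python3 -m creep '[{"translation":[0,0,0],"twist":[0,0,0],"hand":20},{"translation":[0,0,0],"twist":[0,0,0],"hand":20},{"translation":[0,0,0],"twist":[0,0,0],"hand":20},{"translation":[0,0,0],"twist":[0,0,0],"hand":20},{"translation":[0,0,0],"twist":[0,0,0],"hand":20}]' 25
python3 - <<'E'
from h import *
show();p,r=pose();go([.405,-.035,p[2]-.006],r)
E
```

```text
time: 1.6
tool_pos: [0.5862, -0.1302, 0.0899]
tool_rot: [-2.595, 1.568, 2.351]
contact_force: [-0.6, -0.3, -0.0]
opening: 0.0639
time: 2.1
tool_pos: [0.5877, -0.1312, 0.0923]
tool_rot: [1.256, 1.568, -0.082]
contact_force: [0.2, -3.2, 6.0]
opening: 0.036
t 2.1 tcp [ 0.5877 -0.1312  0.0923] x [ 0.0027 -0.0002 -1.    ] z [ 0.2312 -0.9729  0.0008] q [-0.3472  0.6389  1.5013  0.0008  0.9988  0.9898] f [ 0.2014 -3.2341  6.037 ] open 0.036
shift [  -0.5058 -155.5025 -135.8195] mm twist [0. 0. 0.]
```

```bash
python3 -m creep '[{"translation":[-0.03,0,0],"twist":[0,0,0],"hand":20},{"translation":[-0.06,0,0],"twist":[0,0,0],"hand":20},{"translation":[-0.07,-0.03,-0.026],"twist":[0,0,0],"hand":20},{"translation":[-0.07,-0.06,-0.052],"twist":[0,0,0],"hand":20},{"translation":[-0.07,-0.09,-0.078],"twist":[0,0,0],"hand":20}]'
python3 -m creep '[{"translation":[0,-0.03,-0.026],"twist":[0,0,0],"hand":20},{"translation":[0,-0.06,-0.052],"twist":[0,0,0],"hand":20},{"translation":[0.02,-0.065,-0.058],"twist":[0,0,0],"hand":20},{"translation":[0.05,-0.065,-0.058],"twist":[0,0,0],"hand":20},{"translation":[0.075,-0.065,-0.058],"twist":[0,0,0],"hand":20}]'
python3 - <<'E'
from h import *
show()
E
```

```text
time: 2.6
tool_pos: [0.4802, -0.0753, 0.1624]
tool_rot: [1.357, 1.568, 0.019]
contact_force: [0.4, 0.2, -4.2]
opening: 0.036
time: 3.1
tool_pos: [0.4033, -0.0335, 0.087]
tool_rot: [1.29, 1.567, -0.048]
contact_force: [0.5, 0.7, -5.2]
opening: 0.0362
t 3.1 tcp [ 0.4033 -0.0335  0.087 ] x [ 0.004  -0.0002 -1.    ] z [ 0.2312 -0.9729  0.0011] q [-0.2735  0.3646  2.0557  0.0014  0.7174  1.0629] f [ 0.5081  0.6702 -5.2193] open 0.0362
```

```bash
python3 -m creep '[{"translation":[0.006,0,0],"twist":[0,0,0],"hand":20},{"translation":[0.011,0,0],"twist":[0,0,0],"hand":20},{"translation":[0.014,0,0],"twist":[0,0,0],"hand":20},{"translation":[0.0145,0,0],"twist":[0,0,0],"hand":20},{"translation":[0.0145,0,0],"twist":[0,0,0],"hand":20}]'
python3 -m creep '[{"translation":[0,0,0],"twist":[0,0,0],"hand":70},{"translation":[0,0,0],"twist":[0,0,0],"hand":70},{"translation":[0,0,0],"twist":[0,0,0],"hand":70},{"translation":[-0.04,0,0],"twist":[0,0,0],"hand":70},{"translation":[-0.08,0,0],"twist":[0,0,0],"hand":70}]'
python3 -m creep '[{"translation":[-0.03,0,0],"twist":[0,0,0],"hand":70},{"translation":[-0.06,0,0],"twist":[0,0,0],"hand":60},{"translation":[-0.06,0.01,0.04],"twist":[0.15,0,0],"hand":60},{"translation":[-0.06,0.02,0.08],"twist":[0.29,0,0],"hand":60},{"translation":[-0.06,0.02,0.1],"twist":[0.29,0,0],"hand":60}]'
python3 - <<'E'
from h import *
show()
im=robot.read_camera("top");cv2.imwrite('pics/t2.png',im)
cv2.imwrite('pics/c3.png',cv2.resize(im[160:300,260:420],None,fx=5,fy=5,interpolation=2)[:600,:800])
for y in(59.9,-30.1):go([.436,-.146,.19],down(np.radians(y)))
E
```

```text
time: 3.6
tool_pos: [0.4039, -0.0337, 0.0731]
tool_rot: [1.239, 1.565, -0.099]
contact_force: [0.1, -0.2, -4.2]
opening: 0.0362
time: 4.1
tool_pos: [0.4027, -0.0335, 0.1536]
tool_rot: [1.447, 1.568, 0.11]
contact_force: [1.0, 0.1, 0.5]
opening: 0.0639
time: 4.6
tool_pos: [0.4469, -0.1286, 0.2144]
tool_rot: [1.363, 1.565, -0.269]
contact_force: [-1.0, 0.4, 0.3]
opening: 0.0552
t 4.6 tcp [ 0.4469 -0.1286  0.2144] x [ 0.0053 -0.0015 -1.    ] z [-0.0614 -0.9981  0.0011] q [-0.4459  0.2667  1.7439  0.0011  1.1256  1.1859] f [-0.9902  0.3928  0.2982] open 0.0552
shift [ 18.0691 -10.0049  16.2865] mm twist [-2.6757  0.0071  0.001 ]
shift [ 18.0691 -10.0049  16.2865] mm twist [-1.1049  0.0044 -0.0033]
```

View pics/c3.png

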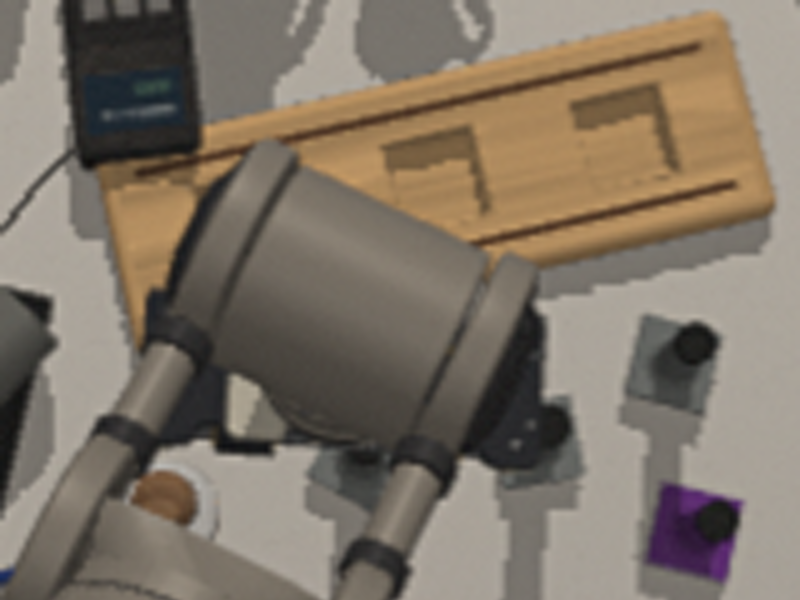

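The tamper now stands on the counter at (163,498) in the crop, and all pegs are where they were. For each peg I'll squeeze the post twice with the jaws turned 90° in between, so it is centred both ways, then carry it.

```bash
python3 -m creep '[{"translation":[0.03,-0.01,0.016],"twist":[0,0,0],"hand":60},{"translation":[0.06,-0.01,0.016],"twist":[0,0,0],"hand":60},{"translation":[0.09,-0.01,0.016],"twist":[0,0,0],"hand":60},{"translation":[0.12,-0.01,0.016],"twist":[0,0,0],"hand":60},{"translation":[0.137,-0.01,0.016],"twist":[0,0,0],"hand":60}]'
python3 -m creep '[{"translation":[0,0,0],"twist":[0,0,0],"hand":10},{"translation":[0,0,0],"twist":[0,0,0],"hand":10},{"translation":[0,0,0],"twist":[0,0,0],"hand":10},{"translation":[0,0,0],"twist":[0,0,0],"hand":10},{"translation":[0,0,0],"twist":[0,0,0],"hand":10}]' 5
python3 - <<'E'
from h import *
show()
E
python3 -m creep '[{"translation":[0,0,0],"twist":[0,0,0],"hand":60},{"translation":[0,0,0],"twist":[0,0,0],"hand":60},{"translation":[0,0,0],"twist":[0,0,0],"hand":60},{"translation":[0,0,0],"twist":[-0.14,0,0],"hand":60},{"translation":[0,0,0],"twist":[-0.28,0,0],"hand":60}]'
python3 -m creep '[{"translation":[0,0,0],"twist":[-0.14,0,0],"hand":60},{"translation":[0,0,0],"twist":[-0.28,0,0],"hand":60},{"translation":[0,0,0],"twist":[-0.42,0,0],"hand":60},{"translation":[0,0,0],"twist":[-0.56,0,0],"hand":60},{"translation":[0,0,0],"twist":[-0.7,0,0],"hand":60}]'
python3 -m creep '[{"translation":[0,0,0],"twist":[-0.14,0,0],"hand":60},{"translation":[0,0,0],"twist":[-0.28,0,0],"hand":60},{"translation":[0,0,0],"twist":[-0.42,0,0],"hand":60},{"translation":[0,0,0],"twist":[-0.56,0,0],"hand":60},{"translation":[0,0,0],"twist":[-0.59,0,0],"hand":60}]'
python3 -m creep '[{"translation":[0,0,0],"twist":[0,0,0],"hand":10},{"translation":[0,0,0],"twist":[0,0,0],"hand":10},{"translation":[0,0,0],"twist":[0,0,0],"hand":10},{"translation":[0,0,0],"twist":[0,0,0],"hand":10},{"translation":[0,0,0],"twist":[0,0,0],"hand":10}]' 
python3 - <<'E'
from h import *
show();p,r=pose()
e=[p[0],p[1],.16]
go([.574,-.0759,.16],down(np.radians(-3.5-46.7)))
E
```

```text
time: 5.15
tool_pos: [0.4354, -0.1451, 0.0753]
tool_rot: [1.273, 1.568, -0.357]
contact_force: [-0.4, -0.7, 0.8]
opening: 0.0548
time: 5.65
tool_pos: [0.436, -0.1454, 0.0762]
tool_rot: [1.205, 1.566, -0.425]
contact_force: [-0.1, -0.4, 3.5]
opening: 0.0226
t 5.65 tcp [ 0.436  -0.1454  0.0762] x [ 0.0041 -0.0018 -1.    ] z [-0.0591 -0.9983  0.0016] q [-0.489   0.4592  1.9234  0.0004  0.7546  1.1405] f [-0.0879 -0.4267  3.5261] open 0.0226
time: 6.15
tool_pos: [0.4359, -0.1453, 0.0761]
tool_rot: [0.931, 1.567, -0.413]
contact_force: [-0.4, 0.4, 0.5]
opening: 0.0544
time: 6.65
tool_pos: [0.4359, -0.1453, 0.0761]
tool_rot: [0.229, 1.567, -0.41]
contact_force: [-0.6, -0.4, -0.2]
opening: 0.0549
time: 7.15
tool_pos: [0.4358, -0.1453, 0.076]
tool_rot: [-0.367, 1.567, -0.411]
contact_force: [-0.0, -0.1, -0.9]
opening: 0.055
time: 7.65
tool_pos: [0.4358, -0.1453, 0.076]
tool_rot: [-0.361, 1.567, -0.406]
contact_force: [0.2, -0.4, -1.0]
opening: 0.0232
t 7.65 tcp [ 0.4358 -0.1453  0.076 ] x [ 0.0035 -0.0015 -1.    ] z [ 0.999  -0.0445  0.0036] q [-0.4891  0.4595  1.9236  0.0005  0.7547 -0.4449] f [ 0.1815 -0.3716 -1.0473] open 0.0232
shift [-89.6338  75.3647 135.2936] mm twist [ 0.8316  0.0039 -0.0002]
```

```bash
python3 -m creep '[{"translation":[0,0,0],"twist":[0,0,0],"hand":5},{"translation":[-0.03,0,0],"twist":[0,0,0],"hand":5},{"translation":[-0.06,0,0],"twist":[0,0,0],"hand":5},{"translation":[-0.09,0,0],"twist":[0,0,0],"hand":5},{"translation":[-0.09,0,0],"twist":[0,0,0],"hand":5}]' 35
python3 -m creep '[{"translation":[0,0.012,0.022],"twist":[0.14,0,0],"hand":5},{"translation":[0,0.025,0.045],"twist":[0.28,0,0],"hand":5},{"translation":[0,0.038,0.067],"twist":[0.42,0,0],"hand":5},{"translation":[0,0.05,0.09],"twist":[0.56,0,0],"hand":5},{"translation":[0,0.063,0.112],"twist":[0.7,0,0],"hand":5}]'
python3 - <<'E'
from h import *
show()
go([.574,-.0759,.16],down(np.radians(-3.5-46.7)))
for n in("scene","top"):cv2.imwrite(f'pics/{n}4.png',robot.read_camera(n))
s=cv2.imread('pics/scene4.png');cv2.imwrite('pics/s4.png',cv2.resize(s[120:300,240:480],None,fx=3.3,fy=3.3,interpolation=2))
E
```

```text
time: 8.15
tool_pos: [0.4373, -0.1461, 0.1693]
tool_rot: [-0.415, 1.56, -0.46]
contact_force: [0.0, 0.3, -1.2]
opening: 0.0225
time: 8.65
tool_pos: [0.5524, -0.0875, 0.1689]
tool_rot: [0.25, 1.562, -0.5]
contact_force: [-0.0, 0.0, -0.8]
opening: 0.0223
t 8.65 tcp [ 0.5524 -0.0875  0.1689] x [ 0.008  -0.0044 -1.    ] z [ 0.7313 -0.682   0.0088] q [-0.2931  0.4768  1.5556 -0.0021  1.1003  0.4584] f [-0.0379  0.0397 -0.7707] open 0.0223
shift [ 3.0127 23.2074  7.9066] mm twist [ 0.1256  0.0087 -0.0028]
```

View pics/s4.png

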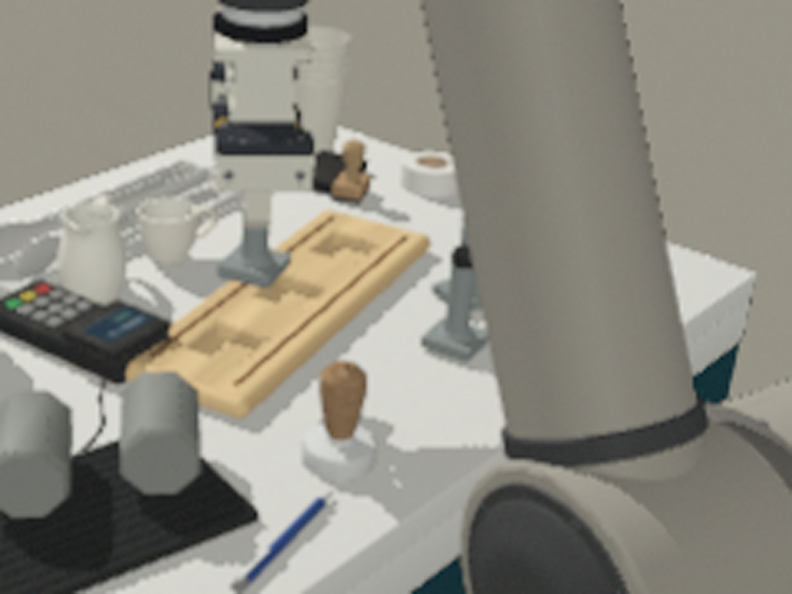

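The peg hangs upright in the gripper over the board and the tamper is standing. Now I line it up over recess 0 and lower it while watching the force.

```bash
python3 -m creep '[{"translation":[0.0,0.01,0.004],"twist":[0.06,0.004,-0.001],"hand":5},{"translation":[0.0,0.023,0.008],"twist":[0.126,0.009,-0.003],"hand":5},{"translation":[0.02,0.023,0.008],"twist":[0.126,0.009,-0.003],"hand":5},{"translation":[0.05,0.023,0.008],"twist":[0.126,0.009,-0.003],"hand":5},{"translation":[0.062,0.023,0.008],"twist":[0.126,0.009,-0.003],"hand":5}]'
python3 - <<'E'
from h import *
show()
go([.574,-.0759,.09],down(np.radians(-3.5-46.7)))
E
```

```text
time: 9.25
tool_pos: [0.5733, -0.0753, 0.1036]
tool_rot: [-2.625, 1.566, 2.788]
contact_force: [-0.4, 0.2, -0.9]
opening: 0.0223
t 9.25 tcp [ 0.5733 -0.0753  0.1036] x [-0.0046  0.0017 -1.    ] z [ 0.6443 -0.7648 -0.0042] q [-0.2633  0.5913  1.558   0.0005  0.9972  0.6072] f [-0.3734  0.2123 -0.8579] open 0.0223
shift [7.5987 0.1266 0.9314] mm twist [ 0.0054 -0.0042  0.0024]
```

```bash
python3 -m creep '[{"translation":[0.004,0,0.001],"twist":[0.005,-0.004,0.002],"hand":5},{"translation":[0.009,0,0.001],"twist":[0.005,-0.004,0.002],"hand":5},{"translation":[0.013,0,0.001],"twist":[0.005,-0.004,0.002],"hand":5}]'
python3 -m creep '[{"translation":[0.003,0,0],"twist":[0,0,0],"hand":5},{"translation":[0.006,0,0],"twist":[0,0,0],"hand":5},{"translation":[0.008,0,0],"twist":[0,0,0],"hand":5}]'
python3 -c "from h import *;show()"
```

```text
time: 9.55
tool_pos: [0.5742, -0.0763, 0.091]
tool_rot: [0.287, 1.57, -0.589]
contact_force: [-0.2, -0.6, -1.5]
opening: 0.0222
time: 9.85
tool_pos: [0.5744, -0.0763, 0.0832]
tool_rot: [0.46, 1.569, -0.415]
contact_force: [0.9, -0.7, -0.9]
opening: 0.0221
t 9.85 tcp [ 0.5744 -0.0763  0.0832] x [ 0.0013 -0.0006 -1.    ] z [ 0.6406 -0.7679  0.0013] q [-0.2642  0.6173  1.5771 -0.0003  0.9458  0.6115] f [ 0.9411 -0.6908 -0.9324] open 0.0221
```

It dropped into the recess with no contact force. Now I press it home.

```bash
python3 -m creep '[{"translation":[0.0015,0,0],"twist":[0,0,0],"hand":5},{"translation":[0.0025,0,0],"twist":[0,0,0],"hand":5},{"translation":[0.0035,0,0],"twist":[0,0,0],"hand":5},{"translation":[0.0035,0,0],"twist":[0,0,0],"hand":5}]'
python3 -c "from h import *;show()"
```

```text
time: 10.25
tool_pos: [0.5747, -0.0764, 0.0818]
tool_rot: [0.5, 1.568, -0.376]
contact_force: [-4.2, 0.3, 13.8]
opening: 0.0222
t 10.25 tcp [ 0.5747 -0.0764  0.0818] x [ 0.0026 -0.001  -1.    ] z [ 0.6407 -0.7678  0.0025] q [-0.2641  0.6189  1.5787 -0.0004  0.9412  0.6114] f [-4.2468  0.3209 13.7693] open 0.0222
```

```bash
python3 -m creep '[{"translation":[-0.001,0,0],"twist":[0,0,0],"hand":60},{"translation":[-0.001,0,0],"twist":[0,0,0],"hand":60},{"translation":[-0.001,0,0],"twist":[0,0,0],"hand":60},{"translation":[-0.05,0,0],"twist":[0,0,0],"hand":60},{"translation":[-0.1,0,0],"twist":[0,0,0],"hand":60}]'
python3 - <<'E'
from h import *
show()
im=robot.read_camera("top");cv2.imwrite('pics/t5.png',im)
hsv=cv2.cvtColor(im,cv2.COLOR_BGR2HSV)
m=cv2.inRange(hsv,(0,0,0),(180,255,60));m[:225]=0;m[:,:350]=0;m[280:]=0;m[:,415:]=0
n,l,s,ce=cv2.connectedComponentsWithStats(m)
for i in range(1,n):
    if s[i,4]>8:print("tip",s[i],ce[i])
go([.4465,-.2455,.175])
E
```

```text
time: 10.75
tool_pos: [0.5734, -0.0761, 0.1811]
tool_rot: [-2.39, 1.569, 3.017]
contact_force: [0.8, -0.4, 0.1]
opening: 0.0538
t 10.75 tcp [ 0.5734 -0.0761  0.1811] x [-0.0021  0.0003 -1.    ] z [ 0.6406 -0.7679 -0.0015] q [-0.2642  0.5018  1.4746 -0.0003  1.1673  0.6114] f [ 0.8062 -0.4498  0.1136] open 0.0538
tip [391 225  12  12  96] [396.5 230.5]
tip [363 241  11  12  88] [368.3295 246.4545]
tip [395 260  13  10  90] [400.9222 264.6667]
shift [   9.1757 -208.7555   45.0878] mm twist [0. 0. 0.]
```

```bash
python3 -m creep '[{"translation":[0,-0.042,0.009],"twist":[0,0,0],"hand":60},{"translation":[0,-0.084,0.018],"twist":[0,0,0],"hand":60},{"translation":[0,-0.126,0.027],"twist":[0,0,0],"hand":60},{"translation":[0,-0.168,0.036],"twist":[0,0,0],"hand":60},{"translation":[0,-0.209,0.045],"twist":[0,0,0],"hand":60}]' 5
python3 -m creep '[{"translation":[0,0,0],"twist":[0,0,0],"hand":60},{"translation":[0.035,0,0],"twist":[0,0,0],"hand":60},{"translation":[0.07,0,0],"twist":[0,0,0],"hand":60},{"translation":[0.105,0,0],"twist":[0,0,0],"hand":60},{"translation":[0.105,0,0],"twist":[0,0,0],"hand":60}]'
python3 -c "
from h import *;show();go([.4465,-.2455,.07],down(np.radians(-50)))"
```

```text
time: 11.3
tool_pos: [0.4449, -0.2466, 0.1899]
tool_rot: [0.586, 1.556, -0.289]
contact_force: [0.6, -0.9, 0.9]
opening: 0.0551
time: 11.8
tool_pos: [0.4444, -0.2448, 0.081]
tool_rot: [1.063, 1.563, 0.189]
contact_force: [-0.5, 0.5, -0.1]
opening: 0.0553
t 11.8 tcp [ 0.4444 -0.2448  0.081 ] x [ 0.0073  0.0014 -1.    ] z [ 0.6412 -0.7674  0.0036] q [-0.6579  0.5158  1.7906  0.0076  0.8302  0.2118] f [-0.4717  0.4897 -0.0764] open 0.0553
shift [4.9726 1.1131 1.8463] mm twist [-0.0021  0.0036 -0.0065]
```

```bash
python3 -m creep '[{"translation":[0.005,0.001,0.002],"twist":[0,0.004,-0.006],"hand":10},{"translation":[0.005,0.001,0.002],"twist":[0,0.004,-0.006],"hand":10},{"translation":[0.005,0.001,0.002],"twist":[0,0.004,-0.006],"hand":10},{"translation":[0.005,0.001,0.002],"twist":[0,0.004,-0.006],"hand":10},{"translation":[0.005,0.001,0.002],"twist":[0,0.004,-0.006],"hand":10}]' 5
python3 -m creep '[{"translation":[0,0,0],"twist":[0,0,0],"hand":60},{"translation":[0,0,0],"twist":[0,0,0],"hand":60},{"translation":[0,0,0],"twist":[0,0,0],"hand":60},{"translation":[0,0,0],"twist":[-0.14,0,0],"hand":60},{"translation":[0,0,0],"twist":[-0.28,0,0],"hand":60}]'
python3 -m creep '[{"translation":[0,0,0],"twist":[-0.14,0,0],"hand":60},{"translation":[0,0,0],"twist":[-0.28,0,0],"hand":60},{"translation":[0,0,0],"twist":[-0.42,0,0],"hand":60},{"translation":[0,0,0],"twist":[-0.56,0,0],"hand":60},{"translation":[0,0,0],"twist":[-0.7,0,0],"hand":60}]'
python3 -m creep '[{"translation":[0,0,0],"twist":[-0.14,0,0],"hand":60},{"translation":[0,0,0],"twist":[-0.28,0,0],"hand":60},{"translation":[0,0,0],"twist":[-0.42,0,0],"hand":60},{"translation":[0,0,0],"twist":[-0.56,0,0],"hand":60},{"translation":[0,0,0],"twist":[-0.59,0,0],"hand":60}]'
python3 -m creep '[{"translation":[0,0,0],"twist":[0,0,0],"hand":10},{"translation":[0,0,0],"twist":[0,0,0],"hand":10},{"translation":[0,0,0],"twist":[0,0,0],"hand":10},{"translation":[0,0,0],"twist":[0,0,0],"hand":10},{"translation":[0,0,0],"twist":[0,0,0],"hand":10}]' 
python3 - <<'E'
from h import *
show();p,r=pose()
j=r.as_matrix()[:,2];a=np.arctan2(j[1],j[0]);print(np.degrees(a))
go([.6007,-.1878,.16],down(a+np.radians(4)))
E
```

```text
time: 12.3
tool_pos: [0.447, -0.246, 0.0769]
tool_rot: [0.531, 1.569, -0.344]
contact_force: [-0.7, -0.7, 3.0]
opening: 0.023
time: 12.8
tool_pos: [0.4469, -0.246, 0.0769]
tool_rot: [0.292, 1.569, -0.297]
contact_force: [-0.4, 0.3, 0.3]
opening: 0.0544
time: 13.3
tool_pos: [0.4468, -0.246, 0.0768]
tool_rot: [-0.349, 1.569, -0.233]
contact_force: [-0.7, -0.3, -0.0]
opening: 0.0552
time: 13.8
tool_pos: [0.4468, -0.2459, 0.0767]
tool_rot: [-0.875, 1.57, -0.164]
contact_force: [0.3, -0.6, -0.4]
opening: 0.055
time: 14.3
tool_pos: [0.4467, -0.2459, 0.0767]
tool_rot: [-0.872, 1.57, -0.162]
contact_force: [-0.4, 0.2, -0.9]
opening: 0.0229
t 14.3 tcp [ 0.4467 -0.2459  0.0767] x [ 0.0011 -0.0002 -1.    ] z [0.758  0.6522 0.0007] q [-0.654   0.5279  1.7832  0.0007  0.8294 -1.365 ] f [-0.4382  0.1794 -0.9368] open 0.0229
40.711103552777935
shift [-89.1198 -56.4376 154.7107] mm twist [-0.0698  0.0007  0.0009]
```

```bash
python3 -m creep '[{"translation":[0,0,0],"twist":[0,0,0],"hand":5},{"translation":[-0.03,0,0],"twist":[0,0,0],"hand":5},{"translation":[-0.06,0,0],"twist":[0,0,0],"hand":5},{"translation":[-0.09,0,0],"twist":[0,0,0],"hand":5},{"translation":[-0.09,0,0],"twist":[0,0,0],"hand":5}]' 35
python3 -m creep '[{"translation":[0,-0.014,0.038],"twist":[-0.02,0,0],"hand":5},{"translation":[0,-0.028,0.077],"twist":[-0.04,0,0],"hand":5},{"translation":[0,-0.042,0.116],"twist":[-0.07,0,0],"hand":5},{"translation":[0,-0.056,0.155],"twist":[-0.07,0,0],"hand":5},{"translation":[0,-0.056,0.155],"twist":[-0.07,0,0],"hand":5}]'
python3 - <<'E'
from h import *
show()
go([.6007,-.1878,.095],down(np.radians(44.7)))
E
```

```text
time: 14.8
tool_pos: [0.4483, -0.2471, 0.1704]
tool_rot: [-1.296, 1.562, -0.586]
contact_force: [-0.3, 0.6, -1.5]
opening: 0.0223
time: 15.3
tool_pos: [0.6056, -0.186, 0.1693]
tool_rot: [-1.215, 1.562, -0.431]
contact_force: [0.4, 0.6, -0.5]
opening: 0.0226
t 15.3 tcp [ 0.6056 -0.186   0.1693] x [ 0.0078 -0.0036 -1.    ] z [0.7082 0.706  0.003 ] q [-0.4188  0.604   1.3266 -0.0001  1.2024 -1.2026] f [ 0.3903  0.5674 -0.4593] open 0.0226
shift [68.2471  2.7583 -4.9731] mm twist [0.0037 0.003  0.0081]
```

```bash
python3 -m creep '[{"translation":[0.0,0.003,-0.005],"twist":[0.004,0.003,0.008],"hand":5},{"translation":[0.03,0.003,-0.005],"twist":[0.004,0.003,0.008],"hand":5},{"translation":[0.055,0.003,-0.005],"twist":[0.004,0.003,0.008],"hand":5},{"translation":[0.067,0.003,-0.005],"twist":[0.004,0.003,0.008],"hand":5},{"translation":[0.067,0.003,-0.005],"twist":[0.004,0.003,0.008],"hand":5}]'
python3 - <<'E'
from h import *
show()
go([.6007,-.1878,.0767],down(np.radians(44.7)))
E
```

```text
time: 15.8
tool_pos: [0.5985, -0.1877, 0.1002]
tool_rot: [1.958, 1.566, 2.737]
contact_force: [-0.2, 0.1, -0.9]
opening: 0.0225
t 15.8 tcp [ 0.5985 -0.1877  0.1002] x [-0.0045  0.0019 -1.    ] z [ 0.7118  0.7024 -0.0018] q [-0.4259  0.6723  1.4077 -0.0001  1.0665 -1.2046] f [-0.1974  0.0502 -0.8904] open 0.0225
shift [17.4815 -1.6977  1.4716] mm twist [-0.0014 -0.0018 -0.0045]
```

```bash
python3 -m creep '[{"translation":[0.002,-0.0017,0.0015],"twist":[0,-0.002,-0.005],"hand":5},{"translation":[0.006,-0.0017,0.0015],"twist":[0,-0.002,-0.005],"hand":5},{"translation":[0.01,-0.0017,0.0015],"twist":[0,-0.002,-0.005],"hand":5}]'
python3 -m creep '[{"translation":[0.003,0,0],"twist":[0,0,0],"hand":5},{"translation":[0.005,0,0],"twist":[0,0,0],"hand":5},{"translation":[0.0065,0,0],"twist":[0,0,0],"hand":5}]'
python3 -m creep '[{"translation":[0.0015,0,0],"twist":[0,0,0],"hand":5},{"translation":[0.003,0,0],"twist":[0,0,0],"hand":5},{"translation":[0.0035,0,0],"twist":[0,0,0],"hand":5},{"translation":[0.0035,0,0],"twist":[0,0,0],"hand":5}]'
python3 -c "from h import *;show()"
```

```text
time: 16.1
tool_pos: [0.6011, -0.1881, 0.091]
tool_rot: [-1.227, 1.569, -0.449]
contact_force: [-1.2, -0.2, -0.8]
opening: 0.0223
time: 16.4
tool_pos: [0.6012, -0.1881, 0.0844]
tool_rot: [-1.224, 1.568, -0.446]
contact_force: [0.1, 0.4, -2.0]
opening: 0.0226
time: 16.8
tool_pos: [0.6014, -0.1881, 0.0826]
tool_rot: [-1.244, 1.567, -0.465]
contact_force: [-4.6, 1.1, 10.5]
opening: 0.0222
t 16.8 tcp [ 0.6014 -0.1881  0.0826] x [ 0.0032 -0.0016 -1.    ] z [0.7117 0.7025 0.0011] q [-0.4246  0.6939  1.421  -0.0002  1.023  -1.2034] f [-4.5617  1.0945 10.4502] open 0.0222
```

Seated: z is 0.0826 against 0.0827 expected. Next, peg C.

```bash
python3 -m creep '[{"translation":[-0.001,0,0],"twist":[0,0,0],"hand":60},{"translation":[-0.001,0,0],"twist":[0,0,0],"hand":60},{"translation":[-0.001,0,0],"twist":[0,0,0],"hand":60},{"translation":[-0.05,0,0],"twist":[0,0,0],"hand":60},{"translation":[-0.1,0,0],"twist":[0,0,0],"hand":60}]' 5
python3 - <<'E'
from h import *
show()
im=robot.read_camera("top");cv2.imwrite('pics/t6.png',im)
hsv=cv2.cvtColor(im,cv2.COLOR_BGR2HSV)
m=cv2.inRange(hsv,(0,0,0),(180,255,60));m[:220]=0;m[:,:370]=0;m[280:]=0;m[:,415:]=0
n,l,s,ce=cv2.connectedComponentsWithStats(m)
for i in range(1,n):
    if s[i,4]>8:print("tip",s[i],ce[i])
go([.4925,-.3265,.175])
E
```

```text
time: 17.3
tool_pos: [0.6001, -0.1875, 0.1818]
tool_rot: [2.061, 1.569, 2.84]
contact_force: [1.0, -0.7, 0.9]
opening: 0.0539
t 17.3 tcp [ 0.6001 -0.1875  0.1818] x [-0.0013  0.0004 -1.    ] z [ 0.7117  0.7025 -0.0006] q [-0.4246  0.5893  1.317  -0.0002  1.2366 -1.2034] f [ 1.0399 -0.6672  0.8963] open 0.0539
tip [391 225  12  12  94] [396.5426 230.383 ]
tip [395 260  13  10  85] [401.0353 264.6941]
shift [  11.0989  -19.0687 -175.949 ] mm twist [0. 0. 0.]
```

```bash
python3 -m creep '[{"translation":[0,-0.005,-0.044],"twist":[0,0,0],"hand":60},{"translation":[0,-0.01,-0.088],"twist":[0,0,0],"hand":60},{"translation":[0,-0.015,-0.132],"twist":[0,0,0],"hand":60},{"translation":[0,-0.019,-0.176],"twist":[0,0,0],"hand":60},{"translation":[0,-0.019,-0.176],"twist":[0,0,0],"hand":60}]' 5
python3 -m creep '[{"translation":[0.03,0,0],"twist":[0,0,0],"hand":60},{"translation":[0.06,0,0],"twist":[0,0,0],"hand":60},{"translation":[0.085,0,0],"twist":[0,0,0],"hand":60},{"translation":[0.105,0,0],"twist":[0,0,0],"hand":60},{"translation":[0.105,0,0],"twist":[0,0,0],"hand":60}]'
python3 -c "
from h import *;show();go([.4925,-.3265,.07],down(np.radians(44.6)))"
```

```text
time: 17.85
tool_pos: [0.4891, -0.3303, 0.1918]
tool_rot: [-1.317, 1.555, -0.543]
contact_force: [-0.4, 0.9, -0.2]
opening: 0.0552
time: 18.35
tool_pos: [0.4895, -0.3295, 0.0838]
tool_rot: [-1.185, 1.561, -0.411]
contact_force: [-0.2, 0.7, -0.0]
opening: 0.0548
t 18.35 tcp [ 0.4895 -0.3295  0.0838] x [ 0.0089 -0.0039 -1.    ] z [0.7151 0.699  0.0036] q [-0.7238  0.6287  1.5518  0.0037  0.9519 -1.4999] f [-0.2145  0.6633 -0.0059] open 0.0548
shift [7.788  0.0898 4.2105] mm twist [-0.0044  0.0036  0.009 ]
```

```bash
python3 -m creep '[{"translation":[0.008,0,0.004],"twist":[0,0.004,0.009],"hand":60},{"translation":[0.008,0,0.004],"twist":[0,0.004,0.009],"hand":10},{"translation":[0.008,0,0.004],"twist":[0,0.004,0.009],"hand":10},{"translation":[0.008,0,0.004],"twist":[0,0.004,0.009],"hand":10},{"translation":[0.008,0,0.004],"twist":[0,0.004,0.009],"hand":10}]' 5
python3 -m creep '[{"translation":[0,0,0],"twist":[0,0,0],"hand":60},{"translation":[0,0,0],"twist":[0,0,0],"hand":60},{"translation":[0,0,0],"twist":[0,0,0],"hand":60},{"translation":[0,0,0],"twist":[0.14,0,0],"hand":60},{"translation":[0,0,0],"twist":[0.28,0,0],"hand":60}]'
python3 -m creep '[{"translation":[0,0,0],"twist":[0.14,0,0],"hand":60},{"translation":[0,0,0],"twist":[0.28,0,0],"hand":60},{"translation":[0,0,0],"twist":[0.42,0,0],"hand":60},{"translation":[0,0,0],"twist":[0.56,0,0],"hand":60},{"translation":[0,0,0],"twist":[0.7,0,0],"hand":60}]'
python3 -m creep '[{"translation":[0,0,0],"twist":[0.14,0,0],"hand":60},{"translation":[0,0,0],"twist":[0.28,0,0],"hand":60},{"translation":[0,0,0],"twist":[0.42,0,0],"hand":60},{"translation":[0,0,0],"twist":[0.56,0,0],"hand":60},{"translation":[0,0,0],"twist":[0.59,0,0],"hand":60}]'
python3 -m creep '[{"translation":[0,0,0],"twist":[0,0,0],"hand":10},{"translation":[0,0,0],"twist":[0,0,0],"hand":10},{"translation":[0,0,0],"twist":[0,0,0],"hand":10},{"translation":[0,0,0],"twist":[0,0,0],"hand":10},{"translation":[0,0,0],"twist":[0,0,0],"hand":10}]' 
python3 - <<'E'
from h import *
show();p,r=pose()
j=r.as_matrix()[:,2];a=np.arctan2(j[1],j[0]);print(np.degrees(a))
go([.6274,-.2997,.16],down(a+np.radians(27)))
E
```

```text
time: 18.85
tool_pos: [0.4927, -0.327, 0.0765]
tool_rot: [-1.767, 1.569, -0.993]
contact_force: [0.5, -0.0, 0.2]
opening: 0.028
time: 19.35
tool_pos: [0.4926, -0.327, 0.0765]
tool_rot: [-1.499, 1.57, -1.011]
contact_force: [-0.5, 0.2, 1.0]
opening: 0.0547
time: 19.85
tool_pos: [0.4926, -0.327, 0.0765]
tool_rot: [-0.804, 1.57, -1.022]
contact_force: [0.8, -0.4, 0.4]
opening: 0.055
time: 20.35
tool_pos: [0.4926, -0.327, 0.0765]
tool_rot: [-0.207, 1.57, -1.017]
contact_force: [0.7, 0.4, 1.1]
opening: 0.0551
time: 20.85
tool_pos: [0.4926, -0.3271, 0.0765]
tool_rot: [-0.165, 1.569, -0.974]
contact_force: [0.5, 1.3, -1.2]
opening: 0.0226
t 20.85 tcp [ 0.4926 -0.3271  0.0765] x [ 0.0008 -0.0012 -1.    ] z [ 0.6898 -0.724   0.0014] q [-0.7155  0.6437  1.5462 -0.0004  0.9503  0.0942] f [ 0.4865  1.3437 -1.1629] open 0.0226
-46.3824193463698
shift [-89.3761 116.4622  73.2813] mm twist [-0.4712  0.0013  0.0006]
```

The first squeeze hadn't closed fully (28 mm), so I repeat it at the earlier jaw angle and carry from there.

```bash
python3 -m creep '[{"translation":[0,0,0],"twist":[0,0,0],"hand":60},{"translation":[0,0,0],"twist":[0,0,0],"hand":60},{"translation":[0,0,0],"twist":[0,0,0],"hand":60},{"translation":[0,0,0],"twist":[-0.14,0,0],"hand":60},{"translation":[0,0,0],"twist":[-0.28,0,0],"hand":60}]'
python3 -m creep '[{"translation":[0,0,0],"twist":[-0.14,0,0],"hand":60},{"translation":[0,0,0],"twist":[-0.28,0,0],"hand":60},{"translation":[0,0,0],"twist":[-0.42,0,0],"hand":60},{"translation":[0,0,0],"twist":[-0.56,0,0],"hand":60},{"translation":[0,0,0],"twist":[-0.7,0,0],"hand":60}]'
python3 -m creep '[{"translation":[0,0,0],"twist":[-0.14,0,0],"hand":60},{"translation":[0,0,0],"twist":[-0.28,0,0],"hand":60},{"translation":[0,0,0],"twist":[-0.42,0,0],"hand":60},{"translation":[0,0,0],"twist":[-0.56,0,0],"hand":60},{"translation":[0,0,0],"twist":[-0.59,0,0],"hand":60}]'
python3 -m creep '[{"translation":[0,0,0],"twist":[0,0,0],"hand":10},{"translation":[0,0,0],"twist":[0,0,0],"hand":10},{"translation":[0,0,0],"twist":[0,0,0],"hand":10},{"translation":[0,0,0],"twist":[0,0,0],"hand":10},{"translation":[0,0,0],"twist":[0,0,0],"hand":10}]' 
python3 -m creep '[{"translation":[0,0,0],"twist":[0,0,0],"hand":5},{"translation":[-0.03,0,0],"twist":[0,0,0],"hand":5},{"translation":[-0.06,0,0],"twist":[0,0,0],"hand":5},{"translation":[-0.09,0,0],"twist":[0,0,0],"hand":5},{"translation":[-0.09,0,0],"twist":[0,0,0],"hand":5}]' 35
python3 - <<'E'
from h import *
show();p,r=pose()
j=r.as_matrix()[:,2];a=np.arctan2(j[1],j[0]);print(np.degrees(a))
go([.6274,-.2997,.165],down(a+np.radians(27)))
E
```

```text
time: 21.35
tool_pos: [0.4926, -0.3271, 0.0765]
tool_rot: [-0.456, 1.569, -0.98]
contact_force: [0.3, 0.1, -0.1]
opening: 0.0541
time: 21.85
tool_pos: [0.4926, -0.3271, 0.0766]
tool_rot: [-1.154, 1.569, -0.972]
contact_force: [0.2, 0.5, -0.2]
opening: 0.0548
time: 22.35
tool_pos: [0.4926, -0.3271, 0.0766]
tool_rot: [-1.766, 1.569, -0.99]
contact_force: [-0.0, 0.1, 0.2]
opening: 0.0549
time: 22.85
tool_pos: [0.4926, -0.3271, 0.0765]
tool_rot: [-1.797, 1.569, -1.021]
contact_force: [-0.0, 0.2, -0.1]
opening: 0.0229
time: 23.35
tool_pos: [0.4942, -0.3283, 0.1708]
tool_rot: [-1.531, 1.562, -0.755]
contact_force: [0.3, -0.2, -1.8]
opening: 0.022
t 23.35 tcp [ 0.4942 -0.3283  0.1708] x [ 0.0067 -0.0063 -1.    ] z [0.7136 0.7006 0.0004] q [-0.7154  0.5321  1.4526 -0.0004  1.1477 -1.4914] f [ 0.3275 -0.1798 -1.8069] open 0.022
44.471854460785295
shift [  0.5381 -72.905  115.1303] mm twist [-0.4712 -0.0018  0.0092]
```

```bash
python3 -m creep '[{"translation":[0,-0.018,0.029],"twist":[-0.12,0,0],"hand":5},{"translation":[0,-0.036,0.058],"twist":[-0.24,0,0],"hand":5},{"translation":[0,-0.055,0.086],"twist":[-0.36,0,0],"hand":5},{"translation":[0,-0.073,0.115],"twist":[-0.471,-0.002,0.009],"hand":5},{"translation":[0,-0.073,0.115],"twist":[-0.471,-0.002,0.009],"hand":5}]'
python3 -m creep '[{"translation":[0.02,0,-0.003],"twist":[0,0,0],"hand":5},{"translation":[0.04,0,-0.003],"twist":[0,0,0],"hand":5},{"translation":[0.06,0,-0.003],"twist":[0,0,0],"hand":5},{"translation":[0.066,0,-0.003],"twist":[0,0,0],"hand":5},{"translation":[0.066,0,-0.003],"twist":[0,0,0],"hand":5}]'
python3 - <<'E'
from h import *
show()
go([.6274,-.2997,.0767],down(np.radians(71.5)))
E
```

```text
time: 23.85
tool_pos: [0.6302, -0.2979, 0.1692]
tool_rot: [0.368, 1.569, 1.621]
contact_force: [-0.3, -0.1, -0.7]
opening: 0.0223
time: 24.35
tool_pos: [0.6281, -0.3004, 0.1015]
tool_rot: [1.059, 1.566, 2.311]
contact_force: [-1.2, 0.1, -1.5]
opening: 0.0226
t 24.35 tcp [ 0.6281 -0.3004  0.1015] x [-0.003   0.0033 -1.    ] z [0.3137 0.9495 0.0022] q [-0.5566  0.7877  1.1675  0.0013  1.1908 -1.8088] f [-1.2367  0.1491 -1.4968] open 0.0226
shift [18.7771  0.7723  0.3896] mm twist [ 0.0038  0.0022 -0.0039]
```

```bash
python3 -m creep '[{"translation":[0.004,0.001,0],"twist":[0.004,0.002,-0.004],"hand":5},{"translation":[0.008,0.001,0],"twist":[0.004,0.002,-0.004],"hand":5},{"translation":[0.011,0.001,0],"twist":[0.004,0.002,-0.004],"hand":5}]'
python3 -m creep '[{"translation":[0.003,0,0],"twist":[0,0,0],"hand":5},{"translation":[0.005,0,0],"twist":[0,0,0],"hand":5},{"translation":[0.0065,0,0],"twist":[0,0,0],"hand":5}]'
python3 -m creep '[{"translation":[0.0015,0,0],"twist":[0,0,0],"hand":5},{"translation":[0.003,0,0],"twist":[0,0,0],"hand":5},{"translation":[0.0035,0,0],"twist":[0,0,0],"hand":5},{"translation":[0.0035,0,0],"twist":[0,0,0],"hand":5}]'
python3 -c "from h import *;show()"
```

```text
time: 24.65
tool_pos: [0.6272, -0.3001, 0.0909]
tool_rot: [-1.557, 1.57, -0.31]
contact_force: [-0.1, -1.1, -1.1]
opening: 0.0227
time: 24.95
tool_pos: [0.6272, -0.3001, 0.0843]
tool_rot: [-1.598, 1.57, -0.35]
contact_force: [-0.6, -0.2, 0.0]
opening: 0.0227
time: 25.35
tool_pos: [0.6274, -0.3002, 0.0825]
tool_rot: [-1.727, 1.569, -0.48]
contact_force: [-2.4, 2.4, 8.0]
opening: 0.0223
t 25.35 tcp [ 0.6274 -0.3002  0.0825] x [ 0.0019 -0.001  -1.    ] z [ 0.3176  0.9482 -0.0003] q [-0.5564  0.8027  1.1934  0.0002  1.1433 -1.8041] f [-2.4419  2.3816  8.018 ] open 0.0223
```

All three pegs are seated, with z within 0.2 mm of the expected value. For the cups I need the wrist's kinematics (q4 sign, wrist length). I'll back off, move towards the mat and record a tilted pose.

```bash
python3 -m creep '[{"translation":[-0.001,0,0],"twist":[0,0,0],"hand":60},{"translation":[-0.001,0,0],"twist":[0,0,0],"hand":60},{"translation":[-0.001,0,0],"twist":[0,0,0],"hand":60},{"translation":[-0.05,0,0],"twist":[0,0,0],"hand":60},{"translation":[-0.1,0,0],"twist":[0,0,0],"hand":60}]' 20
python3 -m creep '[{"translation":[-0.05,0,0],"twist":[0,0,0],"hand":85},{"translation":[-0.1,0,0],"twist":[0,0,0],"hand":85},{"translation":[-0.1,-0.02,0.045],"twist":[0,0,0],"hand":85},{"translation":[-0.1,-0.04,0.09],"twist":[0,0,0],"hand":85},{"translation":[-0.1,-0.06,0.135],"twist":[0,0,0],"hand":85}]'
python3 -m creep '[{"translation":[0,-0.02,0.045],"twist":[0,0,0],"hand":85},{"translation":[0,-0.04,0.09],"twist":[0,0,0],"hand":85},{"translation":[0,-0.06,0.135],"twist":[0,0,0],"hand":85},{"translation":[0,-0.09,0.175],"twist":[0,0,0],"hand":85},{"translation":[0,-0.12,0.215],"twist":[0.1,0,0],"hand":85}]'
python3 - <<'E'
from h import *
show();go([.40,.12,.27],down(np.radians(50)))
E
python3 -m creep '[{"translation":[0,0,0],"twist":[0.05,0,0.13],"hand":85},{"translation":[0,0,0],"twist":[0.05,0,0.26],"hand":85},{"translation":[0,0,0],"twist":[0.05,0,0.39],"hand":85}]'
python3 - <<'E'
from h import *
show()
im=robot.read_camera("top");cv2.imwrite('pics/t7.png',im)
cv2.imwrite('pics/c7.png',cv2.resize(im[150:290,150:420],None,fx=2.9,fy=2.9,interpolation=2))
E
```

```text
time: 25.85
tool_pos: [0.6263, -0.2996, 0.1813]
tool_rot: [1.27, 1.568, 2.518]
contact_force: [0.7, -0.8, 0.5]
opening: 0.0539
time: 26.35
tool_pos: [0.7271, -0.19, 0.2819]
tool_rot: [1.134, 1.569, 2.38]
contact_force: [0.9, -0.6, 1.3]
opening: 0.0778
time: 26.85
tool_pos: [0.8344, -0.0334, 0.2548]
tool_rot: [-1.093, 1.545, 0.054]
contact_force: [0.2, -0.8, 1.6]
opening: 0.0781
t 26.85 tcp [ 0.8344 -0.0334  0.2548] x [ 0.0254  0.0014 -0.9997] z [0.4107 0.9117 0.0117] q [-0.1333  1.126   0.0389  0.0051  1.9517 -1.2787] f [ 0.2139 -0.8316  1.6032] open 0.0781
shift [-31.9668 458.4371 -38.2947] mm twist [0.2747 0.0147 0.0209]
time: 27.15
tool_pos: [0.7619, -0.0266, 0.2297]
tool_rot: [1.488, 1.256, 2.583]
contact_force: [0.2, -0.1, -0.5]
opening: 0.0784
t 27.15 tcp [ 0.7619 -0.0266  0.2297] x [-0.2622  0.1639 -0.951 ] z [0.4611 0.887  0.0257] q [-0.1795  1.1742  0.0373  0.144   2.2184 -1.2047] f [ 0.2031 -0.129  -0.5448] open 0.0784
```

View pics/c7.png

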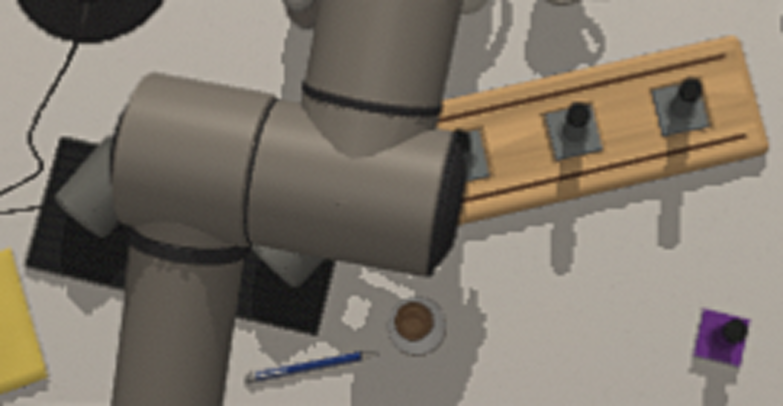

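The pegs are seated flush in all three recesses and the tamper stands at (415,322) in the crop. I had a sign wrong and stretched the arm out to its elbow limit (q3 at 0.037, range from 0.04). Returning at once.

```bash
python3 - <<'E'
from h import *
go([.45,.06,.27],down(np.radians(55)))
E
```

```text
shift [ 52.4102 315.4317 -64.6296] mm twist [ 0.1318  0.0029 -0.3237]
```

```bash
python3 -m creep '[{"translation":[0.008,0.048,-0.01],"twist":[0.03,0,-0.1],"hand":85},{"translation":[0.016,0.096,-0.02],"twist":[0.06,0,-0.2],"hand":85},{"translation":[0.024,0.144,-0.03],"twist":[0.1,0,-0.32],"hand":85},{"translation":[0.032,0.19,-0.04],"twist":[0.13,0.003,-0.324],"hand":85},{"translation":[0.04,0.235,-0.05],"twist":[0.13,0.003,-0.324],"hand":85}]'
python3 - <<'E'
from h import *
show();go([.40,.12,.27],down(np.radians(50)))
E
```

```text
time: 27.7
tool_pos: [0.65, 0.0062, 0.2506]
tool_rot: [-1.027, 1.568, -0.064]
contact_force: [0.5, 0.9, 1.0]
opening: 0.0779
t 27.7 tcp [0.65   0.0062 0.2506] x [ 0.0026 -0.0002 -1.    ] z [0.5714 0.8207 0.0014] q [-0.1083  0.5779  1.1441  0.0001  1.4169 -1.0709] f [0.5443 0.8723 0.9926] open 0.0779
shift [-26.023  270.15   -49.4435] mm twist [0.09   0.0015 0.0022]
```

```bash
python3 -m creep '[{"translation":[0,0.045,-0.01],"twist":[0.03,0,0],"hand":85},{"translation":[0,0.09,-0.02],"twist":[0.06,0,0],"hand":85},{"translation":[-0.01,0.135,-0.03],"twist":[0.09,0,0],"hand":85},{"translation":[-0.02,0.18,-0.04],"twist":[0.09,0.0,0],"hand":85},{"translation":[-0.02,0.225,-0.05],"twist":[0.09,0.0,0],"hand":85}]'
python3 -c "from h import *;show()"
python3 -m creep '[{"translation":[0,0,0],"twist":[0,0,-0.13],"hand":85},{"translation":[0,0,0],"twist":[0,0,-0.26],"hand":85},{"translation":[0,0,0],"twist":[0,0,-0.39],"hand":85},{"translation":[0,0,0],"twist":[0,0,-0.39],"hand":85}]'
python3 - <<'E'
from h import *
show()
print(repr(robot.observe()["tool_rot"]))
E
```

```text
time: 28.2
tool_pos: [0.4361, 0.0942, 0.2715]
tool_rot: [-0.95, 1.563, -0.076]
contact_force: [0.2, 1.2, -0.1]
opening: 0.078
t 28.2 tcp [0.4361 0.0942 0.2715] x [ 0.008  -0.0006 -1.    ] z [0.6423 0.7664 0.0046] q [ 0.0413  0.1756  1.6956 -0.001   1.2625 -0.8316] f [ 0.2049  1.1777 -0.052 ] open 0.078
time: 28.6
tool_pos: [0.4345, 0.0956, 0.2715]
tool_rot: [-1.558, 1.172, -0.681]
contact_force: [0.0, -0.2, 0.5]
opening: 0.078
t 28.6 tcp [0.4345 0.0956 0.2715] x [ 0.3017 -0.2445 -0.9215] z [0.6384 0.7697 0.0048] q [ 0.25    0.0839  1.8721 -0.3859  0.975  -0.4428] f [ 0.0448 -0.1806  0.5151] open 0.078
array([-1.5584,  1.1719, -0.681 ])
```

```bash
cat > kin.py <<'E'
from h import *
from scipy.optimize import least_squares
D=[([-1.356,.3427,1.5251,0,1.2754,-.146],[.1853,-.4908,.251]),([-.4269,.4274,1.3951,.0012,1.3209,.9108],[.5464,-.1642,.2509]),
([-.3472,.6389,1.5013,.0008,.9988,.9898],[.5877,-.1312,.0923]),([-.2735,.3646,2.0557,.0014,.7174,1.0629],[.4033,-.0335,.087]),
([-.4891,.4595,1.9236,.0005,.7547,-.4449],[.4358,-.1453,.076]),([-.2642,.6173,1.5771,-.0003,.9458,.6115],[.5744,-.0763,.0832]),
([-.654,.5279,1.7832,.0007,.8294,-1.365],[.4467,-.2459,.0767]),([-.5564,.8027,1.1934,.0002,1.1433,-1.8041],[.6274,-.3002,.0825]),
([-.1333,1.126,.0389,.0051,1.9517,-1.2787],[.8344,-.0334,.2548]),([-.1795,1.1742,.0373,.144,2.2184,-1.2047],[.7619,-.0266,.2297]),
([-.1083,.5779,1.1441,.0001,1.4169,-1.0709],[.65,.0062,.2506]),([.25,.0839,1.8721,-.3859,.975,-.4428],[.4345,.0956,.2715])]
E_=lambda a,x:R.from_euler(a,x)
def frames(q,p):
    a1,dl,d1,L2,L3,e,Lw=p
    B=E_("z",q[0]);S=B*E_("y",q[1]);Fo=B*E_("y",q[1]+q[2]);W=Fo*E_("z",q[3])*E_("y",q[4])*E_("z",q[5])
    sh=B.apply([a1,dl,d1]);el=sh+S.apply([0,0,L2]);wr=el+Fo.apply([e,0,L3]);t=wr+W.apply([0,0,Lw])
    Rt=W.as_matrix()  # flange z = tool x
    return el,wr,t,Rt
def fit():
    f=lambda p:np.concatenate([frames(q,p)[2]-t for q,t in D])
    s=least_squares(f,[0,.076,.3,.35,.35,0,.2]);return s.x,np.abs(s.fun).max()
P,err=fit()
# flange->tool fixed rotation: tool x=fz ; tool z = jaw; for tool-down jaw angle=q1-q6
_,_,_,R0=frames(D[0][0],P)
T0=R.from_matrix(R0.T)*R.from_euler("xyz",[2.9863,1.5693,1.7764]);M=np.round(T0.as_matrix());T0=R.from_matrix(M)
LO=np.array([-2.53,-.77,.04,-1,.28,-3.11]);HI=np.array([2.53,2.02,2.7,4.14,2.66,3.11])
def fk(q):
    el,wr,t,Rf=frames(q,P);return t,R.from_matrix(Rf)*T0,el,wr
def ik(t,Rt,n=40,seed=0,q0=None):
    rng=np.random.default_rng(seed);best=[]
    for k in range(n):
        s=q0 if (q0 is not None and k==0) else rng.uniform(LO,HI)
        r=least_squares(lambda q:np.r_[(fk(q)[0]-t)*5,(Rt.inv()*fk(q)[1]).as_rotvec()],s,bounds=(LO,HI))
        if r.cost<1e-8 and not any(np.abs(r.x-b).max()<.05 for b in best):best.append(r.x)
    return best
def tilt(h,a,flip=1):
    "tool heading h (rad), a rad above straight down, jaws at h+90deg*flip"
    x=np.array([np.cos(h)*np.sin(a),np.sin(h)*np.sin(a),-np.cos(a)]);z=flip*np.array([-np.sin(h),np.cos(h),0]);return R.from_matrix(np.c_[x,np.cross(z,x),z])
if __name__=="__main__":
    print(P,err,M)
    t,r,_,_=fk(D[-1][0]);print((R.from_euler("xyz",[-1.5584,1.1719,-.681]).inv()*r).as_rotvec())
    d=np.radians
    for c,h in(([.540,.280],-39),([.539,.169],-41.2),([.4915,.080],-42.8)):
        for a in(25,45,60,75):
            Rt=tilt(d(h),d(a));m=np.array([np.cos(d(h)),np.sin(d(h)),0]);g=np.array([*c,.042])-.015*m
            print("grasp",c,a,*ik(g-.006*Rt.as_matrix()[:,0],Rt,25))
E
timeout 500 python3 kin.py
```

```text
[0.     0.0764 0.2228 0.5062 0.3796 0.0465 0.293 ] 7.656441032286021e-05 [[-0.  0. -1.]
 [-0.  1.  0.]
 [ 1.  0. -0.]]
[ 0. -0.  0.]
grasp [0.54, 0.28] 25 [ 0.5738  0.6931  1.6545 -0.6271  0.7539  0.1395]
grasp [0.54, 0.28] 45
grasp [0.54, 0.28] 60
grasp [0.54, 0.28] 75
grasp [0.539, 0.169] 25 [ 0.3931  0.6192  1.8308 -0.7179  0.6139  0.1212]
grasp [0.539, 0.169] 45
grasp [0.539, 0.169] 60
grasp [0.539, 0.169] 75
grasp [0.4915, 0.08] 25 [ 0.2458  0.5314  2.0496 -0.8906  0.4727  0.2094]
grasp [0.4915, 0.08] 45
grasp [0.4915, 0.08] 60
grasp [0.4915, 0.08] 75
```

The model fits all the data to under 0.1 mm. Next I scan for final placing poses (cup mouth down, tool `β` from straight down) together with feasible grasp tilts.

```bash
cat > scan.py <<'E'
from kin import *
d=np.radians
rec=[[.5745,-.0762],[.6013,-.188],[.6274,-.3001]]
def one(g,Rt,q0=None):return ik(g-.006*Rt.as_matrix()[:,0],Rt,8,q0=q0)
for a in(20,28):
  for f in(1,-1):
    for c,h in(([.540,.280],-39),([.4915,.080],-42.8)):
      m=np.array([np.cos(d(h)),np.sin(d(h)),0]);print("G",a,f,c,*one(np.array([*c,.042])-.01*m,tilt(d(h),d(a),f)))
    for i in(0,2):
      for h in(-60,-30,0,30,60,90):
        for z in(.083,.17):
          s=one(np.array([*rec[i],z]),tilt(d(h),d(90-a),-f))
          if s:print(" F",a,f,i,h,z,*s)
E
timeout 560 python3 scan.py
```

```text
G 20 1 [0.54, 0.28] [ 0.5252  0.6852  1.6316 -0.4843  0.7562 -0.0206]
G 20 1 [0.4915, 0.08] [ 0.1895  0.5232  2.0114 -0.6407  0.479  -0.0797]
 F 20 1 0 -30 0.083 [-0.0367  0.8283  2.3077  3.6294  1.2167 -1.5736]
 F 20 1 0 -30 0.17 [-0.0367  0.5651  2.3036  3.6976  0.9846 -1.7228]
 F 20 1 0 0 0.083 [-0.5087  0.8474  2.399   2.6486  1.3137 -1.6235]
 F 20 1 0 0 0.17 [-0.5087  0.5526  2.3944  2.5872  1.0538 -1.4623]
 F 20 1 0 30 0.083 [-0.7737  0.8224  2.1518  1.7813  1.1815 -1.3965]
 F 20 1 0 30 0.17 [-0.7737  0.5998  2.1483  1.6845  1.1448 -1.1534]
 F 20 1 0 60 0.083 [-0.7769  0.8907  1.7544  1.1845  1.3811 -1.0819]
 F 20 1 0 60 0.17 [-0.7769  0.7288  1.7516  1.1604  1.4451 -0.9283]
 F 20 1 0 90 0.083 [-0.6694  1.0284  1.3175  0.8462  1.7489 -0.9653]
 F 20 1 0 90 0.17 [-0.6694  0.9002  1.3148  0.8684  1.8347 -0.8639]
 F 20 1 2 -60 0.083 [-0.2726  0.8576  1.8937  4.0708  0.9621 -1.9011]
 F 20 1 2 -30 0.083 [-0.5786  0.826   2.0976  3.0803  1.0042 -1.5567]
 F 20 1 2 -30 0.17 [-0.5786  0.6147  2.0943  3.0688  0.7899 -1.5383]
 F 20 1 2 0 0.083 [-0.8814  0.841   1.9822  2.1368  1.0333 -1.28
[... 4282 characters left out ...]
3041]
 F 28 -1 2 -30 0.083 [-0.5764  0.7408  2.0565  3.0723  0.7384  1.5973]
 F 28 -1 2 -30 0.17 [-0.5764  0.5442  2.0326  3.0474  0.5186  1.6278]
 F 28 -1 2 0 0.083 [-0.8531  0.7644  1.9506  2.0366  0.8398  2.0028]
 F 28 -1 2 0 0.17 [-0.8531  0.5851  1.9282  1.8543  0.7654  2.2641]
 F 28 -1 2 30 0.083 [-0.9558  0.8658  1.6113  1.3191  1.1382  2.3137]
 F 28 -1 2 30 0.17 [-0.9558  0.7245  1.5912  1.2517  1.1837  2.4825]
 F 28 -1 2 60 0.083 [-0.9236  1.0394  1.1428  0.9498  1.5829  2.4253]
 F 28 -1 2 60 0.17 [-0.9236  0.9274  1.122   0.9553  1.6599  2.5336]
 F 28 -1 2 90 0.083 [-0.823   1.2837  0.5478  0.769   2.0996  2.4356]
 F 28 -1 2 90 0.17 [-0.823   1.1943  0.5153  0.8251  2.1849  2.5393]
```

Good: with a 22° grasp tilt and a placing heading of about 20°, every pose is feasible, filling recess 0, then 1, then 2. Next is the approach to cup 1 and its grasp.

```bash
cat > cup.py <<'E'
from kin import *
d=np.radians
CU=[([.540,.2795],-39.),([.5385,.169],-41.2),([.4915,.080],-42.8)]
REC=[[.5745,-.0762],[.6013,-.188],[.6274,-.3001]]
A=d(22);HF=d(20)
def tcp(g,Rt):return g-.006*Rt.as_matrix()[:,0]
def grasp(i,back=0,up=0):
    c,h=CU[i];m=np.array([np.cos(d(h)),np.sin(d(h)),0]);Rt=tilt(d(h),A,1)
    g=np.array([*c,.042+up])-.01*m;return tcp(g,Rt)-back*Rt.as_matrix()[:,0],Rt
def place(i,z):
    Rt=tilt(HF,np.pi/2-A,-1);return tcp(np.array([*REC[i],z]),Rt),Rt
def sol(T,q0):
    s=ik(*T,10,q0=q0);s.sort(key=lambda q:np.abs(q-q0).max());return s[0] if s else None
def rel(T):
    p,r=pose();print("shift",r.inv().apply(T[0]-p)*1000,"twist",(r.inv()*T[1]).as_rotvec())
E
python3 - <<'E'
from cup import *
q=np.array(robot.observe()["qpos"])
for b in(.1,.05,0):print(b,sol(grasp(0,b),q))
rel(grasp(0,.1));rel(grasp(0,0))
E
```

```text
0.1 [ 0.6039  0.5466  1.5918 -0.4602  0.9426 -0.0239]
0.05 [ 0.572   0.6137  1.6229 -0.4965  0.8435  0.0044]
0 [ 0.5405  0.6878  1.6409 -0.5415  0.7517  0.0393]
shift [ 88.4567 130.5661 207.6751] twist [-0.0127 -0.      0.0149]
shift [188.4456 132.0557 207.6705] twist [-0.0127 -0.      0.0149]
```

```bash
python3 -m creep '[{"translation":[0.01,0.022,0.035],"twist":[0,0,0],"hand":100},{"translation":[0.02,0.044,0.07],"twist":[0,0,0],"hand":100},{"translation":[0.03,0.066,0.105],"twist":[0,0,0],"hand":100},{"translation":[0.04,0.088,0.14],"twist":[0,0,0],"hand":100},{"translation":[0.05,0.11,0.175],"twist":[0,0,0],"hand":100}]' 20
python3 - <<'E'
from cup import *
show();rel(grasp(0,.1));rel(grasp(0,0))
im=robot.read_camera("top");cv2.imwrite('pics/t8.png',im)
cv2.imwrite('pics/c8.png',cv2.resize(im[150:290,130:300],None,fx=4.2,fy=4.2,interpolation=2))
E
```

```text
time: 29.1
tool_pos: [0.4847, 0.2845, 0.1829]
tool_rot: [-1.558, 1.174, -0.681]
contact_force: [-0.4, -0.7, 0.5]
opening: 0.0915
t 29.1 tcp [0.4847 0.2845 0.1829] x [ 0.3003 -0.2431 -0.9224] z [0.6383 0.7698 0.005 ] q [ 0.5872  0.4472  1.6344 -0.4578  0.9866 -0.0487] f [-0.3979 -0.6881  0.4837] open 0.0915
shift [37.8976 20.1046 30.6648] twist [-0.0127  0.0001  0.0127]
shift [137.8895  21.372   30.6419] twist [-0.0127  0.0001  0.0127]
```

View pics/c8.png

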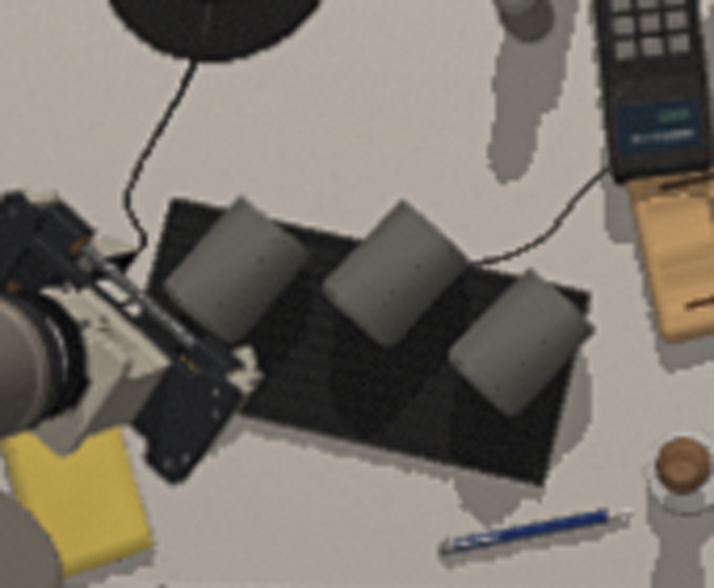

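The gripper is behind cup 1 (at (240,270) in the crop), in line with its axis, and no cup has moved. Going in.

```bash
python3 -m creep '[{"translation":[0.0,0.021,0.031],"twist":[-0.012,0,0.013],"hand":100},{"translation":[0.02,0.021,0.031],"twist":[-0.012,0,0.013],"hand":100},{"translation":[0.05,0.021,0.031],"twist":[-0.012,0,0.013],"hand":100},{"translation":[0.08,0.021,0.031],"twist":[-0.012,0,0.013],"hand":100},{"translation":[0.1,0.021,0.031],"twist":[-0.012,0,0.013],"hand":100}]'
python3 - <<'E'
from cup import *
show();rel(grasp(0,0))
E
```

```text
time: 29.65
tool_pos: [0.5206, 0.2999, 0.0768]
tool_rot: [-1.576, 1.193, -0.685]
contact_force: [-0.1, -0.5, -0.3]
opening: 0.0917
t 29.65 tcp [0.5206 0.2999 0.0768] x [ 0.286  -0.2336 -0.9293] z [ 0.6284  0.7779 -0.0021] q [ 0.5665  0.6445  1.6199 -0.5008  0.8185  0.0103] f [-0.0786 -0.4537 -0.3494] open 0.0917
shift [32.9344 -3.7543 -3.6533] twist [ 0.0018 -0.0015 -0.0057]
```

```bash
python3 -m creep '[{"translation":[0.01,-0.004,-0.004],"twist":[0.002,0,-0.006],"hand":100},{"translation":[0.022,-0.004,-0.004],"twist":[0.002,0,-0.006],"hand":100},{"translation":[0.033,-0.004,-0.004],"twist":[0.002,0,-0.006],"hand":100},{"translation":[0.033,-0.004,-0.004],"twist":[0.002,0,-0.006],"hand":100}]'
python3 -m creep '[{"translation":[0,0,0],"twist":[0,0,0],"hand":40},{"translation":[0,0,0],"twist":[0,0,0],"hand":40},{"translation":[0,0,0],"twist":[0,0,0],"hand":40},{"translation":[0,0,0],"twist":[0,0,0],"hand":40},{"translation":[0,0,0],"twist":[0,0,0],"hand":40}]' 25
python3 - <<'E'
from cup import *
show();rel(grasp(0,0))
q=np.array(robot.observe()["qpos"])
f=sol(place(0,.185),q);print(f,sol(place(0,.082),f))
l=sol((pose()[0]+[-.06,-.03,.16],pose()[1]),q);print("lift",l)
for s in np.linspace(0,1,6):
    t,r,el,wr=fk(l+(f-l)*s);M=r.as_matrix();print(t,"x",M[:,0],"mouth",np.cos(np.pi/2-A)*M[:,0]-np.sin(np.pi/2-A)*M[:,1],"wr",wr,"el",el)
E
```

```text
time: 30.05
tool_pos: [0.5305, 0.2862, 0.0466]
tool_rot: [-1.578, 1.187, -0.689]
contact_force: [-0.2, -0.1, -0.1]
opening: 0.0917
time: 30.55
tool_pos: [0.5305, 0.2864, 0.0471]
tool_rot: [-1.577, 1.187, -0.687]
contact_force: [-2.2, 0.6, 1.6]
opening: 0.0596
t 30.55 tcp [0.5305 0.2864 0.0471] x [ 0.2893 -0.2375 -0.9273] z [ 0.6302  0.7764 -0.0023] q [ 0.5397  0.6887  1.6406 -0.5413  0.7533  0.0388] f [-2.2146  0.5853  1.6335] open 0.0596
shift [-0.6334  0.2835  0.6601] twist [-0.0002 -0.0025 -0.0003]
[-0.7141  0.5075  2.2387  1.8943  1.0248 -1.166 ] [-0.7141  0.7981  2.256   2.0453  1.1455 -1.4869]
lift [ 0.5498  0.3709  1.6776 -0.432   1.0061 -0.1217]
[0.4705 0.2564 0.2071] x [ 0.2893 -0.2375 -0.9273] mouth [ 0.7764 -0.6302 -0.0003] wr [0.3857 0.326  0.4788] el [0.1165 0.161  0.6946]
[0.4175 0.2163 0.1394] x [-0.0618  0.0105 -0.998 ] mouth [ 0.5061 -0.7563 -0.4146] wr [0.4356 0.2132 0.4318] el [0.1653 0.1305 0.6894]
[0.4066 0.2135 0.1243] x [-0.1452  0.3998 -0.9051] mouth [ 0.1663 -0.6604 -0.7323] wr [0.4492 0.0964 0.3894] el [0.2054 0.0856 0.6839]
[0.4567 0.1907 0.1434] x [ 0.095   0.6941 -0.7136] mouth [-0.0551 -0.3954 -0.9169] wr [ 0.4289 -0.0127  0.3525] el [0.2325 0.0289 0.678 ]
[0.5336 0.0963 0.1718] x [ 0.5214  0.6834 -0.5109] mouth [-0.0818 -0.1283 -0.9884] wr [ 0.3808 -0.104   0.3215] el [ 0.2434 -0.0357  0.6718]
[ 0.5693 -0.0781  0.1872] x [ 0.8713  0.3171 -0.3746] mouth [-0.  0. -1.] wr [ 0.314 -0.171  0.297] el [ 0.236  -0.1034  0.6652]
```

Gripped (59.6 mm). Plan the lift and flip with more height and print round-number rows to type.

```bash
cat >> cup.py <<'E'
def rows(Ts,n=5):
    "print rel shift (mm)/twist(mrad) per call of n rows, each call from the planned end of the last"
    p,r=pose();p0,r0=p,r
    for k,(t,Rt) in enumerate(Ts):
        if k%n==0:p,r=p0,r0;print("-- call")
        s=r.inv().apply(t-p)*1000;w=(r.inv()*Rt).as_rotvec()*1000
        print([int(round(v)) for v in s],[int(round(v)) for v in w]);p0,r0=t,Rt
def jpath(qa,qb,n):
    out=[fk(qa+(qb-qa)*s)[:2] for s in np.linspace(0,1,n+1)[1:]]
    zs=[t[2] for t,_ in out];print("min z",min(zs),"max step mm",1000*max(np.linalg.norm(out[i+1][0]-out[i][0]) for i in range(n-1)),"deg",np.degrees(max((out[i][1].inv()*out[i+1][1]).magnitude() for i in range(n-1))),"dq/row",np.abs(qb-qa)/n)
    return out
E
python3 - <<'E'
from cup import *
p,r=pose();q=np.array(robot.observe()["qpos"])
lt=p+[-.08,-.05,.25];l=sol((lt,r),q);f=sol(place(0,.25),np.array([-.7141,.5,2.24,1.89,1.02,-1.17]));print(l,f)
lift=[(p+[0,0,.04],r),(p+[0,0,.085],r)]+[(p+[-.08*s,-.05*s,.085+.165*s],r) for s in(.25,.5,.75,1,1)]
rows(lift)
J=jpath(l,f,24)
print("FLIP")
pose_=pose
import cup
cup.pose=lambda:(lt,r)
cup.rows(J+[J[-1]])
for s in np.linspace(0,1,9):
    t,rr,el,wr=fk(l+(f-l)*s);print(t,wr)
E
```

```text
[ 0.5358  0.234   1.6078 -0.3887  1.1906 -0.2277] [-0.7141  0.3421  2.1891  1.7593  0.97   -0.9181]
-- call
[-37, -15, 0] [0, 0, 0]
[-79, -32, 0] [0, 0, 0]
[-120, -40, -23] [0, 0, 0]
[-161, -48, -45] [0, 0, 0]
[-202, -57, -67] [0, 0, 0]
-- call
[-41, -8, -22] [0, 0, 0]
[-41, -8, -22] [0, 0, 0]
min z 0.2047698529515143 max step mm 38.187615420770385 deg 7.074882723788009 dq/row [0.0521 0.0045 0.0242 0.0895 0.0092 0.0288]
FLIP
-- call
[17, 8, -11] [45, 14, 88]
[32, 16, -20] [95, 22, 175]
[45, 24, -28] [149, 25, 261]
[55, 31, -34] [207, 22, 343]
[63, 37, -38] [270, 14, 424]
-- call
[8, 0, -3] [63, -17, 80]
[13, 0, -4] [129, -40, 157]
[17, -1, -3] [198, -68, 231]
[19, -4, -1] [269, -103, 301]
[19, -9, 3] [342, -142, 368]
-- call
[-2, -4, 7] [72, -47, 66]
[-7, -10, 15] [144, -100, 128]
[-13, -18, 25] [218, -158, 187]
[-21, -28, 35] [292, -221, 241]
[-31, -41, 46] [368, -289, 292]
-- call
[-11, -7, 18] [72, -74, 49]
[-23, -15, 36] [144, -151, 95]
[-39, -27, 55] [216, -233, 138]
[-56, -40, 74] [288, -319, 176]
[-76, -57, 91] [359, -408, 211]
-- call
[-15, -7, 28] [68, -93, 34]
[-33, -16, 57] [136, -190, 64]
[-54, -28, 84] [202, -289, 91]
[-78, -43, 110] [269, -390, 115]
[-78, -43, 110] [269, -390, 115]
[0.4505 0.2364 0.2971] [0.3657 0.306  0.5688]
[0.4284 0.2184 0.2465] [0.4021 0.2427 0.5373]
[0.4156 0.213  0.2167] [0.4254 0.175  0.507 ]
[0.42   0.2112 0.2052] [0.4352 0.1058 0.4782]
[0.4436 0.2013 0.2079] [0.4319 0.0381 0.451 ]
[0.4821 0.1721 0.2194] [ 0.4164 -0.0255  0.4256]
[0.5252 0.1157 0.2341] [ 0.3903 -0.0828  0.4022]
[0.559  0.0305 0.2464] [ 0.3554 -0.1317  0.381 ]
[ 0.5693 -0.0781  0.2522] [ 0.314 -0.171  0.362]
```

```bash
python3 -m creep '[{"translation":[-0.037,-0.015,0],"twist":[0,0,0],"hand":40},{"translation":[-0.079,-0.032,0],"twist":[0,0,0],"hand":40},{"translation":[-0.12,-0.04,-0.023],"twist":[0,0,0],"hand":40},{"translation":[-0.161,-0.048,-0.045],"twist":[0,0,0],"hand":40},{"translation":[-0.202,-0.057,-0.067],"twist":[0,0,0],"hand":40}]' 35
python3 -m creep '[{"translation":[-0.041,-0.008,-0.022],"twist":[0,0,0],"hand":40},{"translation":[-0.041,-0.008,-0.022],"twist":[0,0,0],"hand":40}]'
python3 -m creep '[{"translation":[0.017,0.008,-0.011],"twist":[0.045,0.014,0.088],"hand":40},{"translation":[0.032,0.016,-0.02],"twist":[0.095,0.022,0.175],"hand":40},{"translation":[0.045,0.024,-0.028],"twist":[0.149,0.025,0.261],"hand":40},{"translation":[0.055,0.031,-0.034],"twist":[0.207,0.022,0.343],"hand":40},{"translation":[0.063,0.037,-0.038],"twist":[0.27,0.014,0.424],"hand":40}]'
python3 - <<'E'
from cup import *
show();l=np.array([.5358,.234,1.6078,-.3887,1.1906,-.2277]);f=np.array([-.7141,.3421,2.1891,1.7593,.97,-.9181]);print(l+(f-l)*5/24,fk(l+(f-l)*5/24)[0])
E
```

```text
time: 31.05
tool_pos: [0.4696, 0.2485, 0.2571]
tool_rot: [-1.579, 1.188, -0.689]
contact_force: [0.0, 0.4, -0.6]
opening: 0.0596
time: 31.25
tool_pos: [0.4493, 0.2365, 0.3046]
tool_rot: [-1.554, 1.184, -0.665]
contact_force: [1.1, 0.1, -1.2]
opening: 0.0597
time: 31.75
tool_pos: [0.417, 0.2138, 0.2307]
tool_rot: [0.927, 1.509, 1.548]
contact_force: [-0.2, 0.0, -1.9]
opening: 0.0598
t 31.75 tcp [0.417  0.2138 0.2307] x [ 0.0014  0.0619 -0.9981] z [0.8131 0.581  0.0372] q [ 0.2723  0.2443  1.7269  0.0649  1.1531 -0.3748] f [-0.2386  0.0013 -1.8953] open 0.0598
[ 0.2754  0.2565  1.7289  0.0588  1.1446 -0.3715] [0.4183 0.2139 0.2244]
```

Tracking well, so I continue the flip.

```bash
python3 -m creep '[{"translation":[0.008,0,-0.003],"twist":[0.063,-0.017,0.08],"hand":40},{"translation":[0.013,0,-0.004],"twist":[0.129,-0.04,0.157],"hand":40},{"translation":[0.017,-0.001,-0.003],"twist":[0.198,-0.068,0.231],"hand":40},{"translation":[0.019,-0.004,-0.001],"twist":[0.269,-0.103,0.301],"hand":40},{"translation":[0.019,-0.009,0.003],"twist":[0.342,-0.142,0.368],"hand":40}]'
python3 -m creep '[{"translation":[-0.002,-0.004,0.007],"twist":[0.072,-0.047,0.066],"hand":40},{"translation":[-0.007,-0.01,0.015],"twist":[0.144,-0.1,0.128],"hand":40},{"translation":[-0.013,-0.018,0.025],"twist":[0.218,-0.158,0.187],"hand":40},{"translation":[-0.021,-0.028,0.035],"twist":[0.292,-0.221,0.241],"hand":40},{"translation":[-0.031,-0.041,0.046],"twist":[0.368,-0.289,0.292],"hand":40}]'
python3 -m creep '[{"translation":[-0.011,-0.007,0.018],"twist":[0.072,-0.074,0.049],"hand":40},{"translation":[-0.023,-0.015,0.036],"twist":[0.144,-0.151,0.095],"hand":40},{"translation":[-0.039,-0.027,0.055],"twist":[0.216,-0.233,0.138],"hand":40},{"translation":[-0.056,-0.04,0.074],"twist":[0.288,-0.319,0.176],"hand":40},{"translation":[-0.076,-0.057,0.091],"twist":[0.359,-0.408,0.211],"hand":40}]'
python3 -m creep '[{"translation":[-0.015,-0.007,0.028],"twist":[0.068,-0.093,0.034],"hand":40},{"translation":[-0.033,-0.016,0.057],"twist":[0.136,-0.19,0.064],"hand":40},{"translation":[-0.054,-0.028,0.084],"twist":[0.202,-0.289,0.091],"hand":40},{"translation":[-0.078,-0.043,0.11],"twist":[0.269,-0.39,0.115],"hand":40},{"translation":[-0.078,-0.043,0.11],"twist":[0.269,-0.39,0.115],"hand":40}]'
python3 - <<'E'
from cup import *
show();rel(place(0,.25));rel(place(0,.185))
for n in("scene","top"):cv2.imwrite(f'pics/{n}9.png',robot.read_camera(n))
s=cv2.imread('pics/scene9.png');cv2.imwrite('pics/s9.png',cv2.resize(s[110:300,220:480],None,fx=3,fy=3,interpolation=2))
E
```

```text
time: 32.25
tool_pos: [0.4246, 0.2092, 0.2106]
tool_rot: [1.366, 1.114, 1.638]
contact_force: [-0.4, -0.4, -2.3]
opening: 0.0602
time: 32.75
tool_pos: [0.4809, 0.171, 0.2241]
tool_rot: [1.418, 0.77, 1.244]
contact_force: [-0.5, -0.1, -1.1]
opening: 0.0601
time: 33.25
tool_pos: [0.5476, 0.0583, 0.2457]
tool_rot: [1.497, 0.509, 0.767]
contact_force: [0.3, -0.0, -1.2]
opening: 0.0598
time: 33.75
tool_pos: [0.5641, -0.0848, 0.2519]
tool_rot: [1.586, 0.383, 0.334]
contact_force: [-0.6, 0.0, -2.0]
opening: 0.0597
t 33.75 tcp [ 0.5641 -0.0848  0.2519] x [ 0.8765  0.3037 -0.3735] z [ 0.3219 -0.9467 -0.0143] q [-0.7331  0.3379  2.2012  1.7624  0.9743 -0.9122] f [-0.5734  0.0249 -2.0048] open 0.0597
shift [ 6.439   2.9087 -4.7132] twist [-0.0213  0.0144 -0.0013]
shift [ 30.7185 -57.3792  -3.7824] twist [-0.0213  0.0144 -0.0013]
```

View pics/s9.png

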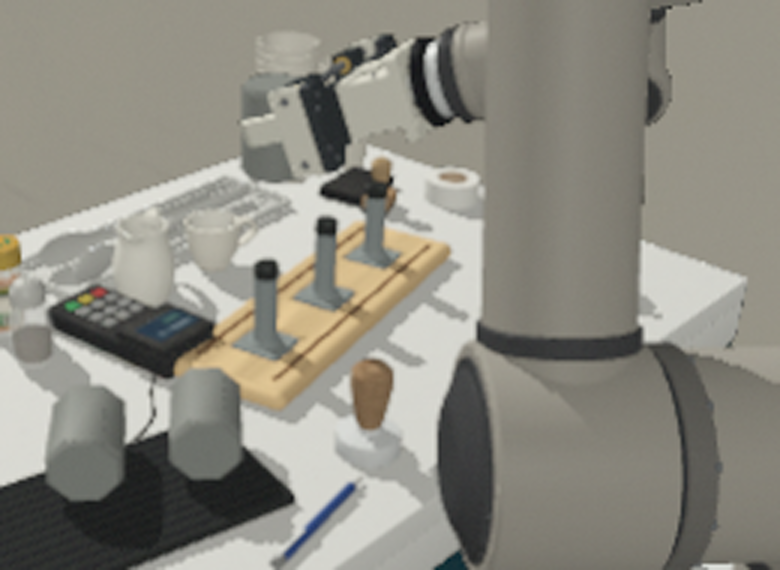

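The cup hangs mouth down in the gripper and all three pegs stand upright in the board. I align it over peg 0 and lower it.

```bash
python3 -m creep '[{"translation":[0.006,0.003,-0.005],"twist":[-0.021,0.014,-0.001],"hand":40},{"translation":[0.006,0.003,-0.005],"twist":[-0.021,0.014,-0.001],"hand":40},{"translation":[0.018,-0.027,-0.005],"twist":[-0.021,0.014,-0.001],"hand":40},{"translation":[0.031,-0.057,-0.004],"twist":[-0.021,0.014,-0.001],"hand":40},{"translation":[0.031,-0.057,-0.004],"twist":[-0.021,0.014,-0.001],"hand":40}]'
python3 - <<'E'
from cup import *
show();rel(place(0,.185));rel(place(0,.092))
E
```

```text
time: 34.35
tool_pos: [0.5691, -0.0737, 0.1841]
tool_rot: [1.576, 0.388, 0.36]
contact_force: [-0.3, 0.9, -1.6]
opening: 0.06
t 34.35 tcp [ 0.5691 -0.0737  0.1841] x [ 0.8663  0.3258 -0.3786] z [ 0.35   -0.9367 -0.0051] q [-0.7079  0.513   2.2395  1.8915  1.0243 -1.1657] f [-0.3158  0.8617 -1.6449] open 0.06
shift [-2.4473  2.4221  4.1999] twist [-0.0015 -0.0098  0.0044]
shift [ 32.7665 -83.6521   4.6759] twist [-0.0015 -0.0098  0.0044]
```

```bash
python3 -m creep '[{"translation":[-0.002,0.002,0.004],"twist":[-0.001,-0.01,0.004],"hand":40},{"translation":[0.009,-0.025,0.004],"twist":[-0.001,-0.01,0.004],"hand":40},{"translation":[0.02,-0.053,0.004],"twist":[-0.001,-0.01,0.004],"hand":40},{"translation":[0.028,-0.073,0.005],"twist":[-0.001,-0.01,0.004],"hand":40},{"translation":[0.033,-0.084,0.005],"twist":[-0.001,-0.01,0.004],"hand":40}]'
python3 -m creep '[{"translation":[0.0,0.0,0],"twist":[0,0,0],"hand":40}]'
python3 - <<'E'
from cup import *
show();rel(place(0,.092));rel(place(0,.082))
E
```

```text
time: 34.85
tool_pos: [0.5702, -0.0789, 0.0944]
tool_rot: [1.57, 0.383, 0.348]
contact_force: [0.4, 0.1, -0.8]
opening: 0.0597
time: 34.95
tool_pos: [0.5708, -0.0791, 0.0949]
tool_rot: [1.57, 0.382, 0.348]
contact_force: [0.7, -0.5, -1.6]
opening: 0.0599
t 34.95 tcp [ 0.5708 -0.0791  0.0949] x [ 0.8721  0.3167 -0.3729] z [ 0.3418 -0.9398  0.0012] q [-0.7139  0.769   2.2539  2.0336  1.1332 -1.4576] f [ 0.7187 -0.5212 -1.6378] open 0.0599
shift [-0.7198 -1.034  -1.4735] twist [ 0.001   0.0007 -0.0018]
shift [  3.0094 -10.3127  -1.4855] twist [ 0.001   0.0007 -0.0018]
```

```bash
python3 -m creep '[{"translation":[0.001,-0.004,-0.0015],"twist":[0,0,-0.002],"hand":40},{"translation":[0.002,-0.007,-0.0015],"twist":[0,0,-0.002],"hand":40},{"translation":[0.003,-0.009,-0.0015],"twist":[0,0,-0.002],"hand":40}]'
python3 -m creep '[{"translation":[0.0004,-0.001,0],"twist":[0,0,0],"hand":40},{"translation":[0.0008,-0.002,0],"twist":[0,0,0],"hand":40}]'
python3 -m creep '[{"translation":[0.0004,-0.001,0],"twist":[0,0,0],"hand":40},{"translation":[0.0008,-0.002,0],"twist":[0,0,0],"hand":40}]'
```

```text
time: 35.25
tool_pos: [0.57, -0.0781, 0.0864]
tool_rot: [1.568, 0.383, 0.348]
contact_force: [-0.0, -0.2, -1.7]
opening: 0.0599
time: 35.45
tool_pos: [0.5701, -0.0782, 0.0846]
tool_rot: [1.567, 0.383, 0.348]
contact_force: [0.6, 0.1, -2.1]
opening: 0.0601
time: 35.65
tool_pos: [0.5704, -0.0782, 0.083]
tool_rot: [1.567, 0.381, 0.348]
contact_force: [-1.7, -0.2, 5.0]
opening: 0.0597
```

Contact at about 5 N, with z = 0.083 as expected. Release and pull back along the tool axis.

```bash
python3 -m creep '[{"translation":[0,0,0],"twist":[0,0,0],"hand":85},{"translation":[0,0,0],"twist":[0,0,0],"hand":85},{"translation":[0,0,0],"twist":[0,0,0],"hand":85},{"translation":[-0.02,0,0],"twist":[0,0,0],"hand":85},{"translation":[-0.05,0,0],"twist":[0,0,0],"hand":85}]'
python3 -m creep '[{"translation":[-0.04,0,0],"twist":[0,0,0],"hand":85},{"translation":[-0.08,0,0],"twist":[0,0,0],"hand":85},{"translation":[-0.08,0.04,0],"twist":[0,0,0],"hand":85},{"translation":[-0.08,0.08,0],"twist":[0,0,0],"hand":85},{"translation":[-0.08,0.12,0],"twist":[0,0,0],"hand":85}]'
python3 - <<'E'
from cup import *
show()
for n in("scene","top"):cv2.imwrite(f'pics/{n}10.png',robot.read_camera(n))
s=cv2.imread('pics/scene10.png');t=cv2.imread('pics/top10.png')
a=cv2.resize(s[130:280,220:400],None,fx=2.2,fy=2.2,interpolation=2);b=cv2.resize(t[150:290,150:420],(a.shape[1]*1,int(a.shape[1]*140/270)),interpolation=2)
cv2.imwrite('pics/s10.png',np.vstack([a,b]))
q=np.array(robot.observe()["qpos"])
l=sol(grasp(1,.1,.08),np.array([.44,.35,1.75,-.5,1.0,-.1]));print(l)
J=jpath(q,l,24)
for s in np.linspace(0,1,7):
    tt,rr,el,wr=fk(q+(l-q)*s);print(tt,rr.as_matrix()[:,0],wr)
rows(J+[J[-1]])
E
```

```text
time: 36.15
tool_pos: [0.5266, -0.0934, 0.1016]
tool_rot: [1.566, 0.381, 0.35]
contact_force: [-0.1, -0.7, 0.2]
opening: 0.078
time: 36.65
tool_pos: [0.4984, -0.104, 0.2441]
tool_rot: [1.567, 0.381, 0.346]
contact_force: [1.0, -0.6, -0.6]
opening: 0.0784
t 36.65 tcp [ 0.4984 -0.104   0.2441] x [ 0.8732  0.3153 -0.3717] z [ 0.3407 -0.9402  0.0031] q [-0.9281  0.3082  2.3112  1.6264  1.0958 -1.0078] f [ 1.0094 -0.5914 -0.5803] open 0.0784
[ 0.4264  0.348   1.6719 -0.4181  0.9982 -0.2182]
min z 0.15071370078765056 max step mm 31.842252229229125 deg 6.874207228636174 dq/row [0.0563 0.0019 0.0265 0.0852 0.0041 0.033 ]
[ 0.4997 -0.1032  0.2474] [ 0.8746  0.3163 -0.3674] [ 0.2435 -0.1959  0.355 ]
[0.4867 0.0148 0.2165] [ 0.604   0.5989 -0.5258] [ 0.3097 -0.1607  0.3705]
[0.4487 0.0891 0.1834] [ 0.2708  0.6582 -0.7025] [ 0.3694 -0.1037  0.3892]
[0.4183 0.1214 0.1583] [ 0.0091  0.506  -0.8625] [ 0.4157 -0.0269  0.411 ]
[0.4178 0.132  0.1511] [-0.0833  0.2258 -0.9706] [0.4422 0.0658 0.4355]
[0.4508 0.1504 0.1702] [ 0.0225 -0.0622 -0.9978] [0.4442 0.1686 0.4626]
[0.5011 0.2017 0.2203] [ 0.2819 -0.2467 -0.9272] [0.4185 0.274  0.492 ]
-- call
[14, -2, -31] [-50, 104, -37]
[24, -5, -60] [-102, 204, -78]
[32, -10, -89] [-157, 301, -120]
[37, -17, -116] [-214, 393, -165]
[40, -25, -140] [-275, 480, -212]
-- call
[13, -1, -20] [-61, 83, -52]
[23, -3, -39] [-124, 161, -107]
[31, -6, -56] [-189, 235, -163]
[38, -10, -70] [-257, 302, -222]
[43, -14, -83] [-327, 364, -282]
-- call
[8, 1, -8] [-69, 56, -65]
[14, 1, -15] [-139, 106, -132]
[19, 1, -19] [-210, 150, -200]
[22, 1, -20] [-283, 187, -270]
[25, 2, -20] [-357, 218, -341]
-- call
[0, 1, 4] [-71, 24, -75]
[-2, 3, 10] [-142, 42, -150]
[-5, 6, 18] [-213, 53, -227]
[-9, 11, 28] [-283, 57, -304]
[-15, 17, 40] [-353, 54, -381]
-- call
[-10, 0, 15] [-66, -9, -80]
[-22, 2, 32] [-129, -24, -160]
[-36, 5, 50] [-191, -46, -240]
[-52, 11, 70] [-251, -74, -320]
[-52, 11, 70] [-251, -74, -320]
```

View pics/s10.png

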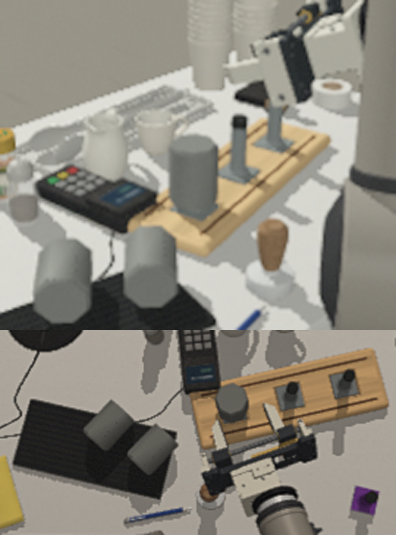

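Cup 1 hangs on peg 0, with the tamper and everything else standing. Now I un-flip towards cup 2, with typed rows.

```bash
python3 -m creep '[{"translation":[0.014,-0.002,-0.031],"twist":[-0.05,0.104,-0.037],"hand":100},{"translation":[0.024,-0.005,-0.06],"twist":[-0.102,0.204,-0.078],"hand":100},{"translation":[0.032,-0.01,-0.089],"twist":[-0.157,0.301,-0.12],"hand":100},{"translation":[0.037,-0.017,-0.116],"twist":[-0.214,0.393,-0.165],"hand":100},{"translation":[0.04,-0.025,-0.14],"twist":[-0.275,0.48,-0.212],"hand":100}]' 20
python3 -m creep '[{"translation":[0.013,-0.001,-0.02],"twist":[-0.061,0.083,-0.052],"hand":100},{"translation":[0.023,-0.003,-0.039],"twist":[-0.124,0.161,-0.107],"hand":100},{"translation":[0.031,-0.006,-0.056],"twist":[-0.189,0.235,-0.163],"hand":100},{"translation":[0.038,-0.01,-0.07],"twist":[-0.257,0.302,-0.222],"hand":100},{"translation":[0.043,-0.014,-0.083],"twist":[-0.327,0.364,-0.282],"hand":100}]'
python3 -m creep '[{"translation":[0.008,0.001,-0.008],"twist":[-0.069,0.056,-0.065],"hand":100},{"translation":[0.014,0.001,-0.015],"twist":[-0.139,0.106,-0.132],"hand":100},{"translation":[0.019,0.001,-0.019],"twist":[-0.21,0.15,-0.2],"hand":100},{"translation":[0.022,0.001,-0.02],"twist":[-0.283,0.187,-0.27],"hand":100},{"translation":[0.025,0.002,-0.02],"twist":[-0.357,0.218,-0.341],"hand":100}]'
python3 -m creep '[{"translation":[0,0.001,0.004],"twist":[-0.071,0.024,-0.075],"hand":100},{"translation":[-0.002,0.003,0.01],"twist":[-0.142,0.042,-0.15],"hand":100},{"translation":[-0.005,0.006,0.018],"twist":[-0.213,0.053,-0.227],"hand":100},{"translation":[-0.009,0.011,0.028],"twist":[-0.283,0.057,-0.304],"hand":100},{"translation":[-0.015,0.017,0.04],"twist":[-0.353,0.054,-0.381],"hand":100}]'
python3 -m creep '[{"translation":[-0.01,0,0.015],"twist":[-0.066,-0.009,-0.08],"hand":100},{"translation":[-0.022,0.002,0.032],"twist":[-0.129,-0.024,-0.16],"hand":100},{"translation":[-0.036,0.005,0.05],"twist":[-0.191,-0.046,-0.24],"hand":100},{"translation":[-0.052,0.011,0.07],"twist":[-0.251,-0.074,-0.32],"hand":100},{"translation":[-0.052,0.011,0.07],"twist":[-0.251,-0.074,-0.32],"hand":100}]'
python3 - <<'E'
from cup import *
show();rel(grasp(1,.1));rel(grasp(1,.0))
im=robot.read_camera("top");cv2.imwrite('pics/t11.png',im)
a=cv2.imread('pics/top0.png')[185:275,225:285].astype(int);b=im[185:275,225:285].astype(int);print("changed px near cup3",(np.abs(a-b).max(2)>40).sum())
E
```

```text
time: 37.25
tool_pos: [0.477, 0.0386, 0.2064]
tool_rot: [1.537, 0.608, 0.89]
contact_force: [0.3, 0.6, -0.0]
opening: 0.092
time: 37.75
tool_pos: [0.428, 0.1109, 0.1667]
tool_rot: [1.55, 0.908, 1.385]
contact_force: [0.3, -0.1, 0.4]
opening: 0.0919
time: 38.25
tool_pos: [0.4106, 0.1309, 0.1468]
tool_rot: [1.62, 1.256, 1.868]
contact_force: [-0.8, 0.4, -1.0]
opening: 0.0921
time: 38.75
tool_pos: [0.4462, 0.152, 0.1645]
tool_rot: [-1.986, 1.5, -1.375]
contact_force: [0.3, 0.4, -0.3]
opening: 0.0917
time: 39.25
tool_pos: [0.4964, 0.2068, 0.2134]
tool_rot: [-1.605, 1.188, -0.727]
contact_force: [-0.6, 0.4, -0.3]
opening: 0.0918
t 39.25 tcp [0.4964 0.2068 0.2134] x [ 0.279  -0.2479 -0.9277] z [ 0.6403  0.768  -0.0127] q [ 0.4397  0.3551  1.6821 -0.4228  0.9904 -0.2245] f [-0.617   0.3695 -0.3078] open 0.0918
shift [70.4002 20.8832  0.0577] twist [ 0.0271 -0.0028 -0.0015]
shift [170.3997  20.7246   0.3346] twist [ 0.0271 -0.0028 -0.0015]
changed px near cup3 8
```

```bash
python3 -m creep '[{"translation":[0.01,0.021,0],"twist":[0.027,-0.003,-0.001],"hand":100},{"translation":[0.04,0.021,0],"twist":[0.027,-0.003,-0.001],"hand":100},{"translation":[0.07,0.021,0],"twist":[0.027,-0.003,-0.001],"hand":100},{"translation":[0.1,0.021,0],"twist":[0.027,-0.003,-0.001],"hand":100},{"translation":[0.13,0.021,0],"twist":[0.027,-0.003,-0.001],"hand":100}]'
python3 - <<'E'
from cup import *
show();rel(grasp(1,0))
E
```

```text
time: 39.8
tool_pos: [0.5152, 0.1836, 0.0814]
tool_rot: [-1.586, 1.193, -0.738]
contact_force: [-0.2, -0.5, 0.4]
opening: 0.0921
t 39.8 tcp [0.5152 0.1836 0.0814] x [ 0.2728 -0.2481 -0.9295] z [ 0.6625  0.749  -0.0055] q [ 0.3805  0.5477  1.8079 -0.5478  0.6905 -0.0569] f [-0.1538 -0.4904  0.3817] open 0.0921
shift [36.9663 -1.3764  4.6133] twist [-0.0027 -0.007  -0.0063]
```

```bash
python3 -m creep '[{"translation":[0.01,-0.001,0.0045],"twist":[-0.003,-0.007,-0.006],"hand":100},{"translation":[0.025,-0.001,0.0045],"twist":[-0.003,-0.007,-0.006],"hand":100},{"translation":[0.037,-0.001,0.0045],"twist":[-0.003,-0.007,-0.006],"hand":100},{"translation":[0.037,-0.001,0.0045],"twist":[-0.003,-0.007,-0.006],"hand":100}]'
python3 -m creep '[{"translation":[0,0,0],"twist":[0,0,0],"hand":40},{"translation":[0,0,0],"twist":[0,0,0],"hand":40},{"translation":[0,0,0],"twist":[0,0,0],"hand":40},{"translation":[0,0,0],"twist":[0,0,0],"hand":40},{"translation":[0,0,0],"twist":[0,0,0],"hand":40}]' 35
python3 - <<'E'
from cup import *
import cup
show();rel(grasp(1,0))
p,r=pose();q=np.array(robot.observe()["qpos"])
lt=p+[-.06,-.01,.25];l=sol((lt,r),q);f=sol(place(1,.25),np.array([-.8,.4,2.0,1.6,1.0,-.9]));print(l,f)
lift=[(p+[0,0,.04],r),(p+[0,0,.085],r)]+[(p+[-.06*s,-.01*s,.085+.165*s],r) for s in(.25,.5,.75,1,1)]
rows(lift)
J=jpath(l,f,24)
cup.pose=lambda:(lt,r)
cup.rows(J+[J[-1]])
for s in np.linspace(0,1,7):
    t,rr,el,wr=fk(l+(f-l)*s);print(t,wr)
E
```

```text
time: 40.2
tool_pos: [0.5286, 0.1765, 0.0462]
tool_rot: [-1.576, 1.188, -0.725]
contact_force: [0.3, -0.2, -0.8]
opening: 0.0916
time: 40.7
tool_pos: [0.5286, 0.1766, 0.0467]
tool_rot: [-1.576, 1.188, -0.724]
contact_force: [-0.4, 0.5, 3.3]
opening: 0.0597
t 40.7 tcp [0.5286 0.1766 0.0467] x [ 0.2799 -0.2475 -0.9276] z [ 0.6591  0.7521 -0.0018] q [ 0.3589  0.6159  1.8126 -0.608   0.6161 -0.0079] f [-0.3818  0.4566  3.2934] open 0.0597
shift [-0.713  -0.5149  0.8338] twist [ 0.0002 -0.0018 -0.001 ]
[ 0.3851  0.1924  1.6629 -0.3776  1.1372 -0.332 ] [-0.8661  0.452   1.9702  1.5662  1.0535 -0.7804]
-- call
[-37, -15, 0] [0, 0, 0]
[-79, -32, 0] [0, 0, 0]
[-121, -38, -12] [0, 0, 0]
[-163, -45, -24] [0, 0, 0]
[-204, -51, -36] [0, 0, 0]
-- call
[-42, -6, -12] [0, 0, 0]
[-42, -6, -12] [0, 0, 0]
min z 0.20485135967360651 max step mm 39.03628300675028 deg 6.7042054022719775 dq/row [0.0521 0.0108 0.0128 0.081  0.0035 0.0187]
-- call
[16, 5, -8] [57, 10, 78]
[31, 10, -15] [118, 15, 155]
[44, 14, -21] [182, 16, 230]
[55, 17, -25] [249, 12, 304]
[65, 19, -28] [319, 4, 375]
-- call
[8, -3, -1] [70,
[... 255 characters left out ...]
[-24, -55, 46] [379, -242, 284]
-- call
[-10, -9, 18] [74, -62, 52]
[-22, -20, 36] [146, -129, 102]
[-37, -33, 54] [218, -199, 150]
[-53, -48, 73] [289, -273, 196]
[-72, -65, 90] [359, -351, 239]
-- call
[-16, -7, 28] [67, -81, 44]
[-35, -16, 56] [133, -166, 86]
[-57, -28, 84] [197, -254, 127]
[-81, -42, 111] [260, -344, 166]
[-81, -42, 111] [260, -344, 166]
[0.4686 0.1666 0.2967] [0.3866 0.2391 0.5685]
[0.4555 0.1445 0.2394] [0.4332 0.1549 0.5314]
[0.4613 0.1318 0.2105] [0.4582 0.0618 0.495 ]
[0.4921 0.1082 0.2055] [ 0.4603 -0.0342  0.4596]
[0.54   0.0527 0.2169] [ 0.44   -0.1272  0.4255]
[ 0.5838 -0.0474  0.2356] [ 0.399  -0.2116  0.3929]
[ 0.5961 -0.1899  0.2522] [ 0.3408 -0.2828  0.362 ]
```

```bash
python3 -m creep '[{"translation":[-0.037,-0.015,0],"twist":[0,0,0],"hand":40},{"translation":[-0.079,-0.032,0],"twist":[0,0,0],"hand":40},{"translation":[-0.121,-0.038,-0.012],"twist":[0,0,0],"hand":40},{"translation":[-0.163,-0.045,-0.024],"twist":[0,0,0],"hand":40},{"translation":[-0.204,-0.051,-0.036],"twist":[0,0,0],"hand":40}]' 35
python3 -m creep '[{"translation":[-0.042,-0.006,-0.012],"twist":[0,0,0],"hand":40},{"translation":[-0.042,-0.006,-0.012],"twist":[0,0,0],"hand":40}]'
python3 -m creep '[{"translation":[0.016,0.005,-0.008],"twist":[0.057,0.01,0.078],"hand":40},{"translation":[0.031,0.01,-0.015],"twist":[0.118,0.015,0.155],"hand":40},{"translation":[0.044,0.014,-0.021],"twist":[0.182,0.016,0.23],"hand":40},{"translation":[0.055,0.017,-0.025],"twist":[0.249,0.012,0.304],"hand":40},{"translation":[0.065,0.019,-0.028],"twist":[0.319,0.004,0.375],"hand":40}]'
python3 -m creep '[{"translation":[0.008,-0.003,-0.001],"twist":[0.07,-0.014,0.071],"hand":40},{"translation":[0.014,-0.007,-0.002],"twist":[0.142,-0.033,0.139],"hand":40},{"translation":[0.019,-0.011,0],"twist":[0.216,-0.057,0.206],"hand":40},{"translation":[0.022,-0.018,0.002],"twist":[0.291,-0.086,0.27],"hand":40},{"translation":[0.024,-0.026,0.006],"twist":[0.368,-0.119,0.332],"hand":40}]'
python3 -m creep '[{"translation":[-0.002,-0.008,0.007],"twist":[0.075,-0.039,0.061],"hand":40},{"translation":[-0.005,-0.017,0.016],"twist":[0.151,-0.083,0.121],"hand":40},{"translation":[-0.01,-0.027,0.025],"twist":[0.227,-0.132,0.178],"hand":40},{"translation":[-0.016,-0.04,0.035],"twist":[0.303,-0.185,0.232],"hand":40},{"translation":[-0.024,-0.055,0.046],"twist":[0.379,-0.242,0.284],"hand":40}]'
python3 -m creep '[{"translation":[-0.01,-0.009,0.018],"twist":[0.074,-0.062,0.052],"hand":40},{"translation":[-0.022,-0.02,0.036],"twist":[0.146,-0.129,0.102],"hand":40},{"translation":[-0.037,-0.033,0.054],"twist":[0.218,-0.199,0.15],"hand":40},{"translation":[-0.053,-0.048,0.073],"twist":[0.289,-0.273,0.196],"hand":40},{"translation":[-0.072,-0.065,0.09],"twist":[0.359,-0.351,0.239],"hand":40}]'
python3 -m creep '[{"translation":[-0.016,-0.007,0.028],"twist":[0.067,-0.081,0.044],"hand":40},{"translation":[-0.035,-0.016,0.056],"twist":[0.133,-0.166,0.086],"hand":40},{"translation":[-0.057,-0.028,0.084],"twist":[0.197,-0.254,0.127],"hand":40},{"translation":[-0.081,-0.042,0.111],"twist":[0.26,-0.344,0.166],"hand":40},{"translation":[-0.081,-0.042,0.111],"twist":[0.26,-0.344,0.166],"hand":40}]'
python3 - <<'E'
from cup import *
show();rel(place(1,.25));rel(place(1,.185))
E
```

```text
time: 41.2
tool_pos: [0.4823, 0.1687, 0.2566]
tool_rot: [-1.576, 1.188, -0.724]
contact_force: [1.2, -0.4, -1.2]
opening: 0.0598
time: 41.4
tool_pos: [0.4672, 0.1671, 0.3039]
tool_rot: [-1.551, 1.184, -0.7]
contact_force: [-0.1, 1.2, -1.3]
opening: 0.0598
time: 41.9
tool_pos: [0.454, 0.1416, 0.2349]
tool_rot: [0.095, 1.507, 0.632]
contact_force: [-0.1, 0.0, -2.1]
opening: 0.0599
time: 42.4
tool_pos: [0.4736, 0.1229, 0.21]
tool_rot: [1.283, 1.177, 1.453]
contact_force: [-0.9, -0.1, -2.4]
opening: 0.0596
time: 42.9
tool_pos: [0.5275, 0.0696, 0.2159]
tool_rot: [1.397, 0.842, 1.135]
contact_force: [-0.3, -0.3, -1.8]
opening: 0.0594
time: 43.4
tool_pos: [0.5826, -0.0502, 0.2361]
tool_rot: [1.493, 0.557, 0.719]
contact_force: [-0.3, 0.1, -2.1]
opening: 0.0598
time: 43.9
tool_pos: [0.5917, -0.1963, 0.2487]
tool_rot: [1.587, 0.38, 0.334]
contact_force: [0.3, -0.1, -1.9]
opening: 0.0599
t 43.9 tcp [ 0.5917 -0.1963  0.2487] x [ 0.8773  0.3042 -0.3711] z [ 0.3218 -0.9467 -0.0151] q [-0.8808  0.4567  1.9822  1.5791  1.0558 -0.7847] f [ 0.3201 -0.1008 -1.8669] open 0.0599
shift [ 4.4497  5.4877 -4.6611] twist [-0.022   0.0142 -0.0039]
shift [ 28.5733 -54.862   -3.6807] twist [-0.022   0.0142 -0.0039]
```

```bash
python3 -m creep '[{"translation":[0.004,0.005,-0.005],"twist":[-0.022,0.014,-0.004],"hand":40},{"translation":[0.004,0.005,-0.005],"twist":[-0.022,0.014,-0.004],"hand":40},{"translation":[0.016,-0.025,-0.004],"twist":[-0.022,0.014,-0.004],"hand":40},{"translation":[0.028,-0.055,-0.004],"twist":[-0.022,0.014,-0.004],"hand":40},{"translation":[0.028,-0.055,-0.004],"twist":[-0.022,0.014,-0.004],"hand":40}]'
python3 - <<'E'
from cup import *
show();rel(place(1,.185));rel(place(1,.092))
E
```

```text
time: 44.4
tool_pos: [0.5947, -0.1876, 0.1835]
tool_rot: [1.577, 0.388, 0.354]
contact_force: [-0.2, 0.3, -2.3]
opening: 0.0596
t 44.4 tcp [ 0.5947 -0.1876  0.1835] x [ 0.8682  0.3206 -0.3787] z [ 0.3441 -0.9389 -0.006 ] q [-0.8652  0.5872  2.0164  1.6624  1.0603 -0.9803] f [-0.1972  0.313  -2.326 ] open 0.0596
shift [-0.9605  3.6435  2.5581] twist [-0.0048 -0.0043  0.0044]
shift [ 34.2597 -82.4275   3.1205] twist [-0.0048 -0.0043  0.0044]
```

```bash
python3 -m creep '[{"translation":[-0.001,0.003,0.003],"twist":[-0.005,-0.004,0.004],"hand":40},{"translation":[0.01,-0.024,0.003],"twist":[-0.005,-0.004,0.004],"hand":40},{"translation":[0.021,-0.05,0.003],"twist":[-0.005,-0.004,0.004],"hand":40},{"translation":[0.029,-0.07,0.003],"twist":[-0.005,-0.004,0.004],"hand":40},{"translation":[0.034,-0.082,0.003],"twist":[-0.005,-0.004,0.004],"hand":40}]'
python3 -m creep '[{"translation":[0.001,-0.004,0],"twist":[0,0,0],"hand":40},{"translation":[0.003,-0.007,0],"twist":[0,0,0],"hand":40}]'
python3 -m creep '[{"translation":[0.0004,-0.001,0],"twist":[0,0,0],"hand":40},{"translation":[0.0008,-0.002,0],"twist":[0,0,0],"hand":40}]'
python3 - <<'E'
from cup import *
show();rel(place(1,.082))
E
```

```text
time: 44.9
tool_pos: [0.5967, -0.19, 0.0953]
tool_rot: [1.569, 0.383, 0.35]
contact_force: [-0.9, -0.3, -1.7]
opening: 0.0599
time: 45.1
tool_pos: [0.5976, -0.1904, 0.0892]
tool_rot: [1.567, 0.382, 0.349]
contact_force: [0.5, -0.2, -1.7]
opening: 0.0597
time: 45.3
tool_pos: [0.598, -0.1907, 0.0884]
tool_rot: [1.564, 0.381, 0.348]
contact_force: [0.2, 0.3, -2.1]
opening: 0.0595
t 45.3 tcp [ 0.598  -0.1907  0.0884] x [ 0.8726  0.3169 -0.3716] z [ 0.3436 -0.9391  0.0059] q [-0.8646  0.8075  2.0225  1.7921  1.1002 -1.2492] f [ 0.2019  0.3226 -2.091 ] open 0.0595
shift [ 0.057  -4.3924 -1.4127] twist [ 0.0061  0.0007 -0.0033]
```

```bash
python3 -m creep '[{"translation":[0,-0.002,-0.001],"twist":[0.004,0,-0.003],"hand":40},{"translation":[0,-0.004,-0.001],"twist":[0.004,0,-0.003],"hand":40},{"translation":[0,-0.004,-0.001],"twist":[0.004,0,-0.003],"hand":40}]'
python3 -m creep '[{"translation":[0.0004,-0.001,0],"twist":[0,0,0],"hand":40},{"translation":[0.0004,-0.001,0],"twist":[0,0,0],"hand":40}]'
python3 -m creep '[{"translation":[0.0004,-0.001,0],"twist":[0,0,0],"hand":40},{"translation":[0.0004,-0.001,0],"twist":[0,0,0],"hand":40}]'
```

```text
time: 45.6
tool_pos: [0.5962, -0.1903, 0.0846]
tool_rot: [1.568, 0.384, 0.348]
contact_force: [1.1, 1.0, -2.3]
opening: 0.0598
time: 45.8
tool_pos: [0.5964, -0.1903, 0.084]
tool_rot: [1.568, 0.383, 0.348]
contact_force: [-0.4, 0.5, 1.3]
opening: 0.06
time: 46.0
tool_pos: [0.5967, -0.1904, 0.084]
tool_rot: [1.567, 0.38, 0.348]
contact_force: [-2.8, -0.5, 5.6]
opening: 0.0602
```

```bash
python3 -m creep '[{"translation":[0,0,0],"twist":[0,0,0],"hand":85},{"translation":[0,0,0],"twist":[0,0,0],"hand":85},{"translation":[0,0,0],"twist":[0,0,0],"hand":85},{"translation":[-0.02,0,0],"twist":[0,0,0],"hand":85},{"translation":[-0.05,0,0],"twist":[0,0,0],"hand":85}]'
python3 -m creep '[{"translation":[-0.04,0,0],"twist":[0,0,0],"hand":85},{"translation":[-0.08,0,0],"twist":[0,0,0],"hand":85},{"translation":[-0.08,0.04,0],"twist":[0,0,0],"hand":85},{"translation":[-0.08,0.08,0],"twist":[0,0,0],"hand":85},{"translation":[-0.08,0.12,0],"twist":[0,0,0],"hand":85}]'
python3 - <<'E'
from cup import *
show()
for n in("scene","top"):cv2.imwrite(f'pics/{n}12.png',robot.read_camera(n))
s=cv2.imread('pics/scene12.png');t=cv2.imread('pics/top12.png')
a=cv2.resize(s[130:280,220:400],None,fx=2.2,fy=2.2,interpolation=2);b=cv2.resize(t[150:290,150:420],(a.shape[1]*1,int(a.shape[1]*140/270)),interpolation=2)
cv2.imwrite('pics/s12.png',np.vstack([a,b]))
q=np.array(robot.observe()["qpos"])
l=sol(grasp(2,.1,.10),np.array([.3,.3,1.8,-.5,1.0,-.1]));print(l)
J=jpath(q,l,25)
for s in np.linspace(0,1,7):
    tt,rr,el,wr=fk(q+(l-q)*s);print(tt,rr.as_matrix()[:,0],wr)
rows(J)
E
```

```text
time: 46.5
tool_pos: [0.5529, -0.2054, 0.1022]
tool_rot: [1.568, 0.38, 0.351]
contact_force: [-0.2, -1.1, -0.9]
opening: 0.0784
time: 47.0
tool_pos: [0.5248, -0.2159, 0.2445]
tool_rot: [1.569, 0.381, 0.349]
contact_force: [2.0, -0.8, -0.5]
opening: 0.0781
t 47.0 tcp [ 0.5248 -0.2159  0.2445] x [ 0.8726  0.3172 -0.3715] z [ 0.3423 -0.9396  0.0017] q [-1.0418  0.427   2.0644  1.47    1.1632 -0.8667] f [ 2.006  -0.7917 -0.4928] open 0.0781
[ 0.2827  0.1822  1.8439 -0.4055  0.9509 -0.3306]
min z 0.1665466843514834 max step mm 33.846531729415794 deg 6.260428513116093 dq/row [0.0529 0.0096 0.0087 0.0751 0.0086 0.0215]
[ 0.5262 -0.2154  0.2478] [ 0.8737  0.3176 -0.3683] [ 0.2702 -0.3085  0.3558]
[ 0.5157 -0.0842  0.2154] [ 0.6168  0.5531 -0.5601] [ 0.335  -0.2462  0.3795]
[0.4763 0.0035 0.1865] [ 0.3141  0.5904 -0.7435] [ 0.3842 -0.1695  0.4044]
[0.4367 0.0483 0.1689] [ 0.0762  0.446  -0.8918] [ 0.4144 -0.0824  0.4302]
[0.418  0.0661 0.1692] [-0.0175  0.1914 -0.9814] [0.4231 0.01   0.4568]
[0.427  0.0806 0.1924] [ 0.0593 -0.0737 -0.9955] [0.4096 0.1022 0.4841]
[0.455  0.1138 0.2403] [ 0.2749 -0.2545 -0.9272] [0.3745 0.1884 0.512 ]
-- call
[15, -2, -32] [-46, 88, -48]
[28, -5, -64] [-94, 173, -97]
[37, -9, -94] [-146, 254, -146]
[44, -15, -122] [-200, 332, -197]
[48, -21, -149] [-258, 406, -248]
-- call
[13, 1, -22] [-59, 70, -54]
[23, 2, -44] [-119, 136, -109]
[31, 1, -64] [-183, 197, -165]
[38, -1, -82] [-248, 254, -221]
[42, -3, -98] [-317, 307, -278]
-- call
[7, 4, -12] [-68, 48, -60]
[13, 6, -23] [-138, 91, -121]
[17, 9, -33] [-209, 129, -182]
[19, 11, -40] [-281, 162, -244]
[21, 13, -46] [-355, 190, -305]
-- call
[0, 4, -3] [-73, 23, -65]
[-2, 8, -4] [-146, 41, -130]
[-4, 11, -3] [-219, 54, -195]
[-8, 16, -1] [-293, 62, -261]
[-14, 21, 3] [-367, 65, -327]
-- call
[-8, 2, 6] [-71, -2, -68]
[-17, 4, 14] [-142, -9, -136]
[-28, 7, 24] [-212, -20, -205]
[-41, 11, 34] [-280, -36, -273]
[-54, 16, 46] [-348, -58, -341]
```

View pics/s12.png

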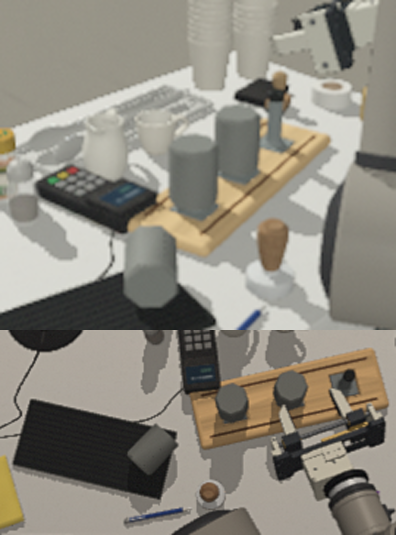

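Two cups hang, one is left, and nothing has been knocked. On to cup 3.

```bash
python3 -m creep '[{"translation":[0.015,-0.002,-0.032],"twist":[-0.046,0.088,-0.048],"hand":100},{"translation":[0.028,-0.005,-0.064],"twist":[-0.094,0.173,-0.097],"hand":100},{"translation":[0.037,-0.009,-0.094],"twist":[-0.146,0.254,-0.146],"hand":100},{"translation":[0.044,-0.015,-0.122],"twist":[-0.2,0.332,-0.197],"hand":100},{"translation":[0.048,-0.021,-0.149],"twist":[-0.258,0.406,-0.248],"hand":100}]' 20
python3 -m creep '[{"translation":[0.013,0.001,-0.022],"twist":[-0.059,0.07,-0.054],"hand":100},{"translation":[0.023,0.002,-0.044],"twist":[-0.119,0.136,-0.109],"hand":100},{"translation":[0.031,0.001,-0.064],"twist":[-0.183,0.197,-0.165],"hand":100},{"translation":[0.038,-0.001,-0.082],"twist":[-0.248,0.254,-0.221],"hand":100},{"translation":[0.042,-0.003,-0.098],"twist":[-0.317,0.307,-0.278],"hand":100}]'
python3 -m creep '[{"translation":[0.007,0.004,-0.012],"twist":[-0.068,0.048,-0.06],"hand":100},{"translation":[0.013,0.006,-0.023],"twist":[-0.138,0.091,-0.121],"hand":100},{"translation":[0.017,0.009,-0.033],"twist":[-0.209,0.129,-0.182],"hand":100},{"translation":[0.019,0.011,-0.04],"twist":[-0.281,0.162,-0.244],"hand":100},{"translation":[0.021,0.013,-0.046],"twist":[-0.355,0.19,-0.305],"hand":100}]'
python3 -m creep '[{"translation":[0,0.004,-0.003],"twist":[-0.073,0.023,-0.065],"hand":100},{"translation":[-0.002,0.008,-0.004],"twist":[-0.146,0.041,-0.13],"hand":100},{"translation":[-0.004,0.011,-0.003],"twist":[-0.219,0.054,-0.195],"hand":100},{"translation":[-0.008,0.016,-0.001],"twist":[-0.293,0.062,-0.261],"hand":100},{"translation":[-0.014,0.021,0.003],"twist":[-0.367,0.065,-0.327],"hand":100}]'
python3 -m creep '[{"translation":[-0.008,0.002,0.006],"twist":[-0.071,-0.002,-0.068],"hand":100},{"translation":[-0.017,0.004,0.014],"twist":[-0.142,-0.009,-0.136],"hand":100},{"translation":[-0.028,0.007,0.024],"twist":[-0.212,-0.02,-0.205],"hand":100},{"translation":[-0.041,0.011,0.034],"twist":[-0.28,-0.036,-0.273],"hand":100},{"translation":[-0.054,0.016,0.046],"twist":[-0.348,-0.058,-0.341],"hand":100}]'
python3 - <<'E'
from cup import *
show();rel(grasp(2,.05));rel(grasp(2,.0));print(sol(grasp(2,0),np.array(robot.observe()["qpos"])))
E
```

```text
time: 47.6
tool_pos: [0.5089, -0.0621, 0.2079]
tool_rot: [1.524, 0.644, 0.808]
contact_force: [0.1, 0.6, 0.4]
opening: 0.0918
time: 48.1
tool_pos: [0.4572, 0.0271, 0.1756]
tool_rot: [1.505, 0.946, 1.228]
contact_force: [0.3, 0.2, -0.1]
opening: 0.092
time: 48.6
tool_pos: [0.4194, 0.0622, 0.1636]
tool_rot: [1.487, 1.27, 1.606]
contact_force: [-0.5, 0.6, -1.1]
opening: 0.0918
time: 49.1
tool_pos: [0.4194, 0.0784, 0.1825]
tool_rot: [-1.43, 1.532, -0.941]
contact_force: [1.1, 0.1, -0.5]
opening: 0.0919
time: 49.6
tool_pos: [0.451, 0.1161, 0.2357]
tool_rot: [-1.606, 1.187, -0.76]
contact_force: [0.1, 0.1, -0.2]
opening: 0.0919
t 49.6 tcp [0.451  0.1161 0.2357] x [ 0.2715 -0.2581 -0.9272] z [ 0.6647  0.747  -0.0133] q [ 0.2927  0.1855  1.8542 -0.4127  0.9466 -0.3361] f [ 0.0649  0.0931 -0.161 ] open 0.0919
shift [140.1274  31.4599   2.448 ] twist [ 0.0234 -0.0049 -0.0001]
shift [190.1268  31.4511   2.6925] twist [ 0.0234 -0.0049 -0.0001]
[ 0.2079  0.5264  2.025  -0.738   0.4718  0.0289]
```

```bash
python3 -m creep '[{"translation":[0.01,0.031,0.002],"twist":[0.023,-0.005,0],"hand":100},{"translation":[0.045,0.031,0.002],"twist":[0.023,-0.005,0],"hand":100},{"translation":[0.08,0.031,0.002],"twist":[0.023,-0.005,0],"hand":100},{"translation":[0.115,0.031,0.002],"twist":[0.023,-0.005,0],"hand":100},{"translation":[0.15,0.031,0.002],"twist":[0.023,-0.005,0],"hand":100}]'
python3 - <<'E'
from cup import *
show();rel(grasp(2,0))
E
```

```text
time: 50.1
tool_pos: [0.4709, 0.0975, 0.0829]
tool_rot: [-1.575, 1.189, -0.75]
contact_force: [0.6, -0.7, -0.1]
opening: 0.0916
t 50.1 tcp [0.4709 0.0975 0.0829] x [ 0.273  -0.2542 -0.9278] z [ 0.6783  0.7348 -0.0017] q [ 0.2346  0.4458  2.0176 -0.6353  0.5509 -0.0651] f [ 0.6468 -0.6902 -0.131 ] open 0.0916
shift [38.3124 -0.498   1.168 ] twist [ 0.0021 -0.001  -0.0017]
```

```bash
python3 -m creep '[{"translation":[0.01,0,0.001],"twist":[0.002,0,-0.001],"hand":100},{"translation":[0.025,0,0.001],"twist":[0.002,0,-0.001],"hand":100},{"translation":[0.038,0,0.001],"twist":[0.002,0,-0.001],"hand":100},{"translation":[0.038,0,0.001],"twist":[0.002,0,-0.001],"hand":100}]'
python3 -m creep '[{"translation":[0,0,0],"twist":[0,0,0],"hand":40},{"translation":[0,0,0],"twist":[0,0,0],"hand":40},{"translation":[0,0,0],"twist":[0,0,0],"hand":40},{"translation":[0,0,0],"twist":[0,0,0],"hand":40},{"translation":[0,0,0],"twist":[0,0,0],"hand":40}]' 35
python3 - <<'E'
from cup import *
import cup
show();rel(grasp(2,0))
p,r=pose();q=np.array(robot.observe()["qpos"])
lt=p+[-.03,.0,.25];l=sol((lt,r),q);f=sol(place(2,.25),np.array([-.9,.5,1.8,1.5,1.0,-.7]));print(l,f)
lift=[(p+[0,0,.04],r),(p+[0,0,.085],r)]+[(p+[-.03*s,0,.085+.165*s],r) for s in(.25,.5,.75,1,1)]
rows(lift)
J=jpath(l,f,24)
cup.pose=lambda:(lt,r)
cup.rows(J+[J[-1]])
for s in np.linspace(0,1,7):
    t,rr,el,wr=fk(l+(f-l)*s);print(t,wr)
E
```

```text
time: 50.5
tool_pos: [0.4814, 0.0882, 0.0466]
tool_rot: [-1.581, 1.189, -0.757]
contact_force: [-0.2, -0.3, -0.8]
opening: 0.0914
time: 51.0
tool_pos: [0.4814, 0.0882, 0.0471]
tool_rot: [-1.58, 1.188, -0.756]
contact_force: [-3.0, 0.5, 3.6]
opening: 0.0601
t 51.0 tcp [0.4814 0.0882 0.0471] x [ 0.2715 -0.2559 -0.9278] z [ 0.6797  0.7335 -0.0034] q [ 0.2088  0.527   2.0252 -0.7354  0.4747  0.0267] f [-3.0435  0.4821  3.5994] open 0.0601
shift [-0.1639 -0.8785  0.8308] twist [ 0.0009 -0.0033 -0.0016]
[ 0.2243  0.0997  1.7739 -0.3599  1.0759 -0.458 ] [-0.9644  0.5805  1.7058  1.429   1.1331 -0.6336]
-- call
[-37, -15, 0] [0, 0, 0]
[-79, -32, 0] [0, 0, 0]
[-119, -42, -6] [0, 0, 0]
[-159, -52, -11] [0, 0, 0]
[-200, -63, -16] [0, 0, 0]
-- call
[-40, -10, -5] [0, 0, 0]
[-40, -10, -5] [0, 0, 0]
min z 0.21355173406463274 max step mm 40.092748437047135 deg 6.281786527280919 dq/row [0.0495 0.02   0.0028 0.0745 0.0024 0.0073]
-- call
[14, 2, -3] [70, 3, 69]
[28, 3, -5] [142, 3, 137]
[40, 3, -6] [215, 0, 202]
[51, 3, -6] [291, -6, 267]
[61, 1, -6] [369, -15, 329]
-- call
[8, -6, 3] [77, -14, 62]
[
[... 254 characters left out ...]
69, 56] [390, -205, 271]
-- call
[-9, -11, 19] [75, -52, 53]
[-19, -25, 39] [148, -108, 105]
[-32, -40, 59] [220, -167, 156]
[-47, -58, 79] [290, -229, 206]
[-64, -77, 98] [359, -295, 256]
-- call
[-16, -9, 29] [66, -68, 51]
[-35, -19, 58] [130, -140, 102]
[-56, -32, 87] [192, -214, 153]
[-81, -47, 115] [252, -291, 203]
[-81, -47, 115] [252, -291, 203]
[0.4514 0.0882 0.2971] [0.3718 0.1632 0.5689]
[0.459  0.0725 0.2491] [0.4252 0.0876 0.5397]
[0.4838 0.0555 0.2219] [ 0.46   -0.0023  0.5082]
[0.526  0.0209 0.2136] [ 0.4729 -0.1015  0.4744]
[ 0.5762 -0.0464  0.2199] [ 0.4617 -0.2041  0.4387]
[ 0.6158 -0.1549  0.235 ] [ 0.426  -0.304   0.4011]
[ 0.6222 -0.302   0.2522] [ 0.3669 -0.3949  0.362 ]
```

```bash
python3 -m creep '[{"translation":[-0.037,-0.015,0],"twist":[0,0,0],"hand":40},{"translation":[-0.079,-0.032,0],"twist":[0,0,0],"hand":40},{"translation":[-0.119,-0.042,-0.006],"twist":[0,0,0],"hand":40},{"translation":[-0.159,-0.052,-0.011],"twist":[0,0,0],"hand":40},{"translation":[-0.2,-0.063,-0.016],"twist":[0,0,0],"hand":40}]' 35
python3 -m creep '[{"translation":[-0.04,-0.01,-0.005],"twist":[0,0,0],"hand":40},{"translation":[-0.04,-0.01,-0.005],"twist":[0,0,0],"hand":40}]'
python3 -m creep '[{"translation":[0.014,0.002,-0.003],"twist":[0.07,0.003,0.069],"hand":40},{"translation":[0.028,0.003,-0.005],"twist":[0.142,0.003,0.137],"hand":40},{"translation":[0.04,0.003,-0.006],"twist":[0.215,0,0.202],"hand":40},{"translation":[0.051,0.003,-0.006],"twist":[0.291,-0.006,0.267],"hand":40},{"translation":[0.061,0.001,-0.006],"twist":[0.369,-0.015,0.329],"hand":40}]'
python3 -m creep '[{"translation":[0.008,-0.006,0.003],"twist":[0.077,-0.014,0.062],"hand":40},{"translation":[0.015,-0.012,0.006],"twist":[0.156,-0.032,0.123],"hand":40},{"translation":[0.02,-0.021,0.01],"twist":[0.235,-0.054,0.182],"hand":40},{"translation":[0.025,-0.03,0.015],"twist":[0.314,-0.079,0.24],"hand":40},{"translation":[0.028,-0.041,0.021],"twist":[0.394,-0.108,0.296],"hand":40}]'
python3 -m creep '[{"translation":[0,-0.01,0.01],"twist":[0.079,-0.033,0.057],"hand":40},{"translation":[-0.002,-0.022,0.021],"twist":[0.157,-0.071,0.112],"hand":40},{"translation":[-0.005,-0.036,0.033],"twist":[0.236,-0.112,0.166],"hand":40},{"translation":[-0.01,-0.052,0.044],"twist":[0.313,-0.156,0.219],"hand":40},{"translation":[-0.016,-0.069,0.056],"twist":[0.39,-0.205,0.271],"hand":40}]'
python3 -m creep '[{"translation":[-0.009,-0.011,0.019],"twist":[0.075,-0.052,0.053],"hand":40},{"translation":[-0.019,-0.025,0.039],"twist":[0.148,-0.108,0.105],"hand":40},{"translation":[-0.032,-0.04,0.059],"twist":[0.22,-0.167,0.156],"hand":40},{"translation":[-0.047,-0.058,0.079],"twist":[0.29,-0.229,0.206],"hand":40},{"translation":[-0.064,-0.077,0.098],"twist":[0.359,-0.295,0.256],"hand":40}]'
python3 -m creep '[{"translation":[-0.016,-0.009,0.029],"twist":[0.066,-0.068,0.051],"hand":40},{"translation":[-0.035,-0.019,0.058],"twist":[0.13,-0.14,0.102],"hand":40},{"translation":[-0.056,-0.032,0.087],"twist":[0.192,-0.214,0.153],"hand":40},{"translation":[-0.081,-0.047,0.115],"twist":[0.252,-0.291,0.203],"hand":40},{"translation":[-0.081,-0.047,0.115],"twist":[0.252,-0.291,0.203],"hand":40}]'
python3 - <<'E'
from cup import *
show();rel(place(2,.25));rel(place(2,.185))
E
```

```text
time: 51.5
tool_pos: [0.4579, 0.0881, 0.2575]
tool_rot: [-1.581, 1.19, -0.757]
contact_force: [0.9, 0.5, -2.8]
opening: 0.0597
time: 51.7
tool_pos: [0.4518, 0.0889, 0.3042]
tool_rot: [-1.558, 1.184, -0.734]
contact_force: [1.1, -0.4, -2.0]
opening: 0.0595
time: 52.2
tool_pos: [0.4637, 0.0697, 0.2458]
tool_rot: [-0.319, 1.469, 0.144]
contact_force: [-0.4, -0.4, -2.7]
opening: 0.0598
time: 52.7
tool_pos: [0.5031, 0.0424, 0.2198]
tool_rot: [1.138, 1.219, 1.215]
contact_force: [-0.1, 0.4, -1.6]
opening: 0.0601
time: 53.2
tool_pos: [0.5632, -0.0257, 0.2201]
tool_rot: [1.348, 0.895, 1.001]
contact_force: [-0.2, 1.0, -2.6]
opening: 0.0596
time: 53.7
tool_pos: [0.6138, -0.1564, 0.2352]
tool_rot: [1.482, 0.593, 0.66]
contact_force: [0.5, -0.8, -2.2]
opening: 0.0597
time: 54.2
tool_pos: [0.616, -0.308, 0.2476]
tool_rot: [1.589, 0.38, 0.334]
contact_force: [-0.2, 0.2, -2.8]
opening: 0.0596
t 54.2 tcp [ 0.616  -0.308   0.2476] x [ 0.8773  0.3046 -0.3709] z [ 0.3214 -0.9468 -0.0172] q [-0.9794  0.5843  1.7206  1.4411  1.1331 -0.637 ] f [-0.2134  0.2238 -2.824 ] open 0.0596
shift [ 5.5706  7.1678 -3.8066] twist [-0.0241  0.0138 -0.0041]
shift [ 29.6785 -53.1858  -2.6874] twist [-0.0241  0.0138 -0.0041]
```

```bash
python3 -m creep '[{"translation":[0.006,0.007,-0.004],"twist":[-0.024,0.014,-0.004],"hand":40},{"translation":[0.006,0.007,-0.004],"twist":[-0.024,0.014,-0.004],"hand":40},{"translation":[0.018,-0.023,-0.003],"twist":[-0.024,0.014,-0.004],"hand":40},{"translation":[0.03,-0.053,-0.003],"twist":[-0.024,0.014,-0.004],"hand":40},{"translation":[0.03,-0.053,-0.003],"twist":[-0.024,0.014,-0.004],"hand":40}]'
python3 - <<'E'
from cup import *
show();rel(place(2,.185));rel(place(2,.092))
E
```

```text
time: 54.7
tool_pos: [0.6219, -0.299, 0.183]
tool_rot: [1.578, 0.388, 0.355]
contact_force: [0.1, 0.4, -1.0]
opening: 0.0595
t 54.7 tcp [ 0.6219 -0.299   0.183 ] x [ 0.8681  0.3215 -0.3781] z [ 0.3446 -0.9387 -0.007 ] q [-0.9616  0.6903  1.7469  1.4959  1.1162 -0.7914] f [ 0.1021  0.4287 -0.9578] open 0.0595
shift [-2.3472  3.6635  2.9235] twist [-0.0054 -0.0052  0.0038]
shift [ 32.8207 -82.4283   3.5702] twist [-0.0054 -0.0052  0.0038]
```

```bash
python3 -m creep '[{"translation":[-0.002,0.003,0.003],"twist":[-0.005,-0.005,0.004],"hand":40},{"translation":[0.009,-0.024,0.003],"twist":[-0.005,-0.005,0.004],"hand":40},{"translation":[0.02,-0.05,0.003],"twist":[-0.005,-0.005,0.004],"hand":40},{"translation":[0.028,-0.07,0.003],"twist":[-0.005,-0.005,0.004],"hand":40},{"translation":[0.033,-0.082,0.003],"twist":[-0.005,-0.005,0.004],"hand":40}]'
python3 -m creep '[{"translation":[0.001,-0.004,0],"twist":[0,0,0],"hand":40},{"translation":[0.003,-0.007,0],"twist":[0,0,0],"hand":40}]'
python3 - <<'E'
from cup import *
show();rel(place(2,.083))
E
```

```text
time: 55.2
tool_pos: [0.6229, -0.3014, 0.0951]
tool_rot: [1.57, 0.383, 0.349]
contact_force: [0.4, -0.1, -1.0]
opening: 0.06
time: 55.4
tool_pos: [0.6236, -0.3019, 0.0888]
tool_rot: [1.568, 0.382, 0.349]
contact_force: [0.4, -0.2, -1.4]
opening: 0.0598
t 55.4 tcp [ 0.6236 -0.3019  0.0888] x [ 0.8721  0.3169 -0.3727] z [ 0.3426 -0.9395  0.0029] q [-0.9625  0.8667  1.7545  1.5947  1.1131 -1.0087] f [ 0.4256 -0.2253 -1.4391] open 0.0598
shift [ 0.0701 -3.8468 -0.3474] twist [ 0.0029  0.0005 -0.002 ]
```

```bash
python3 -m creep '[{"translation":[0,-0.002,0],"twist":[0,0,0],"hand":40},{"translation":[0,-0.004,0],"twist":[0,0,0],"hand":40},{"translation":[0,-0.004,0],"twist":[0,0,0],"hand":40}]'
python3 -m creep '[{"translation":[0.0004,-0.001,0],"twist":[0,0,0],"hand":40},{"translation":[0.0004,-0.001,0],"twist":[0,0,0],"hand":40}]'
python3 -m creep '[{"translation":[0.0004,-0.001,0],"twist":[0,0,0],"hand":40},{"translation":[0.0004,-0.001,0],"twist":[0,0,0],"hand":40}]'
```

```text
time: 55.7
tool_pos: [0.6222, -0.3026, 0.0857]
tool_rot: [1.567, 0.382, 0.348]
contact_force: [0.2, 0.0, -1.5]
opening: 0.0595
time: 55.9
tool_pos: [0.6222, -0.3027, 0.0848]
tool_rot: [1.567, 0.382, 0.348]
contact_force: [-0.3, 0.2, -1.6]
opening: 0.0598
time: 56.1
tool_pos: [0.6223, -0.3028, 0.0838]
tool_rot: [1.566, 0.381, 0.348]
contact_force: [-0.4, 0.2, -0.9]
opening: 0.0601
```

```bash
python3 -m creep '[{"translation":[0.0004,-0.001,0],"twist":[0,0,0],"hand":40},{"translation":[0.0004,-0.001,0],"twist":[0,0,0],"hand":40}]'
python3 -m creep '[{"translation":[0.0004,-0.001,0],"twist":[0,0,0],"hand":40},{"translation":[0.0004,-0.001,0],"twist":[0,0,0],"hand":40}]'
```

```text
time: 56.3
tool_pos: [0.6226, -0.3028, 0.0838]
tool_rot: [1.566, 0.379, 0.348]
contact_force: [-1.7, 0.9, 6.1]
opening: 0.0596
time: 56.5
tool_pos: [0.6229, -0.3028, 0.0838]
tool_rot: [1.565, 0.377, 0.348]
contact_force: [-2.0, 0.8, 6.1]
opening: 0.0601
```

Contact made. Release, retract and check.

```bash
python3 -m creep '[{"translation":[0,0,0],"twist":[0,0,0],"hand":85},{"translation":[0,0,0],"twist":[0,0,0],"hand":85},{"translation":[0,0,0],"twist":[0,0,0],"hand":85},{"translation":[-0.02,0,0],"twist":[0,0,0],"hand":85},{"translation":[-0.05,0,0],"twist":[0,0,0],"hand":85}]'
python3 -m creep '[{"translation":[-0.04,0,0],"twist":[0,0,0],"hand":85},{"translation":[-0.08,0,0],"twist":[0,0,0],"hand":85},{"translation":[-0.08,0.04,0],"twist":[0,0,0],"hand":85},{"translation":[-0.08,0.08,0],"twist":[0,0,0],"hand":85},{"translation":[-0.08,0.12,0],"twist":[0,0,0],"hand":85}]'
python3 -m creep '[{"translation":[0,0,0],"twist":[0,0,0],"hand":85},{"translation":[-0.04,0.02,0],"twist":[0,0,0],"hand":85},{"translation":[-0.08,0.04,0],"twist":[0,0,0],"hand":85},{"translation":[-0.08,0.04,0],"twist":[0,0,0],"hand":85},{"translation":[-0.08,0.04,0],"twist":[0,0,0],"hand":85}]'
python3 - <<'E'
from cup import *
show()
for n in("scene","top"):cv2.imwrite(f'pics/{n}13.png',robot.read_camera(n))
s=cv2.imread('pics/scene13.png');t=cv2.imread('pics/top13.png')
a=cv2.resize(s[130:270,220:420],None,fx=2.6,fy=2.6,interpolation=2);b=cv2.resize(t[120:290,230:480],(520,230),interpolation=2)
cv2.imwrite('pics/s13.png',np.vstack([a,b])[:600])
g=cv2.cvtColor(t,6)
for i in range(3):print("expected cup floor centre px",pix("top",[*REC[i],.114]),"rim-clear check scene px",pix("scene",[*REC[i],.114]))
E
```

```text
time: 57.0
tool_pos: [0.5791, -0.3176, 0.1016]
tool_rot: [1.566, 0.378, 0.351]
contact_force: [-0.3, -0.6, -0.8]
opening: 0.0782
time: 57.5
tool_pos: [0.5506, -0.3278, 0.2437]
tool_rot: [1.567, 0.378, 0.349]
contact_force: [0.7, -0.3, 0.0]
opening: 0.0782
time: 58.0
tool_pos: [0.494, -0.3486, 0.3101]
tool_rot: [1.566, 0.379, 0.348]
contact_force: [-0.0, 0.3, -1.1]
opening: 0.0781
t 58.0 tcp [ 0.494  -0.3486  0.3101] x [ 0.8736  0.3165 -0.3696] z [ 0.3421 -0.9396  0.0041] q [-1.2293  0.4427  1.7606  1.2571  1.3551 -0.6038] f [-0.0369  0.3059 -1.0729] open 0.0781
expected cup floor centre px [[307.9319 197.8366]] rim-clear check scene px [[308.3388 194.5252]]
expected cup floor centre px [[348.4952 188.56  ]] rim-clear check scene px [[328.0289 180.5568]]
expected cup floor centre px [[388.7678 179.6261]] rim-clear check scene px [[345.2896 168.5039]]
```

View pics/s13.png

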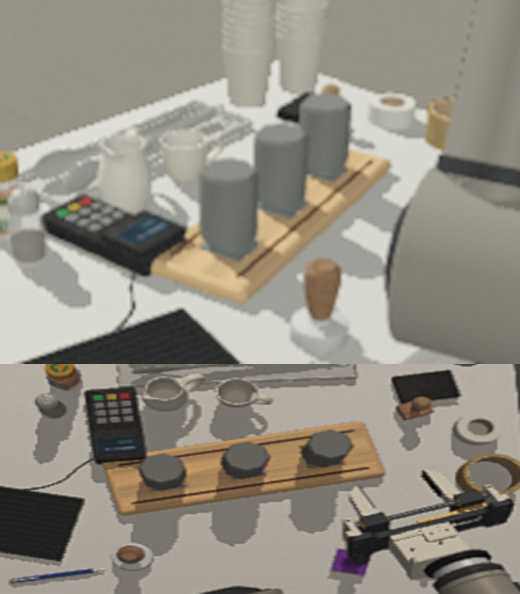

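All three cups hang upright on their pegs, within about 2–3 px of the projected positions (for example, cup 0 seen at (308,197), expected (308,198)). The tamper stands, and the jug, small cup and shaker are undisturbed. The gripper is clear, so I hand in.

```bash
python3 - <<'E'
from h import *
t=robot.read_camera("top");a=cv2.imread('pics/top0.png')
d=np.abs(t.astype(int)-a).max(2)>50
for n,(x,y) in dict(jug=(310,140),espresso=(345,142),shaker=(254,150),bell=(435,258)).items():print(n,d[y-13:y+13,x-13:x+13].mean())
print(robot.hand_in())
E
```

```text
jug 0.0
espresso 0.0
shaker 0.0
bell 0.3875739644970414
the job is handed in; nothing more can be done
None
```

The job is done and handed in at about 58 s of the 200 s, with no verdict reported. The tamper stands upright on the counter in front of the board, all three grey pegs are fully home, and the three tumblers hang mouth down, one to a peg.

**Pegs:** each went in without force and stopped at the depth expected for fully home, within 0.2 mm, under 8–14 N of pressing.

**Cups:** each touched its peg tip at about the expected height with 5–6 N. In the last pictures they sit upright and within 2–3 pixels of where they should be.

**Left alone:** the milk jug, the small cup and the shaker show no change from the first picture.

**Failed or unchecked:**
- **Bell:** the last check showed 39% of its patch changed, because the arm covered it in that view. I never worked close to it, but its place was not confirmed.
- **Elbow joint:** after a sign slip in one empty move, the third joint read 0.037–0.039 rad, just under its stated limit of 0.04, for about half a second. I backed off at once; nothing was touched.

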